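Put the spice tins away in the indexed carousel

TASK

Put the spice tins that stand on the serving tray away in the spice carousel, each standing upright in an empty bay of its own: to get at a bay, pull up the sprung index pin, turn the clear hood until its window is over that bay and let the pin drop fully home in the hole there before you load. Leave the tins that are already in the carousel where they are, and do not disturb the spice box, the garlic and the tall food tin. At the end close the carousel again: the window over the blank sector and the pin fully home.

Things in the scene. Friction and masses are not known exactly. Their poses are not given: they have to be found in the camera images.
- carousel: White round spice carousel, 260 mm across, fixed; origin under its centre, z up. Round a column (112 mm wide) lie a blank sector (on its +x axis, filled to 22 mm high) and 5 bays at 60, 120, .. 300 deg counterclockwise from above. A flat clear hood (64 to 69 mm above the worktop, 260 mm across, open at the sides) covers the tins; a 72 deg sector cut out of it, from 57 mm radius to the rim, is the window.
- hood_plate (a joint): Angle of the hood, rad, counterclockwise from above, no end stops: 0 = window over the blank sector (closed, as at the start); 60, 120, .. 300 deg = over bay1, bay2, .. bay5. Turns easily (0.04 N m friction) while the index pin is pulled up; locked within about 2 deg when the pin is in one of the 6 holes, one every 60 deg.
- index_pin (a joint): Height of the sprung index pin, m; 0 = home in a hole of the fixed plate below. It rides on the hood. Pulled straight up by its cap 10 mm or more (end stop 18 mm) it frees the hood; the spring pushes it down with 4.5 N when home, 9 N when fully out. Let go between holes it rests on the plate at 5 mm or more. It has about 1.5 mm of play in the hole.
- cap (a point): Middle of the index pin's black cap, a round knob 25 mm across, 26 mm tall; 105 mm above the worktop when the pin is home, 12 mm of knob above and 14 mm below it. It stands on the hood 42 mm from the carousel's axis, opposite to the window. The cap spins freely on the pin, so a grip need not turn with the hood.
- window (a point): Middle of the hood's window, 87 mm from the carousel's axis, at the hood's top face 69 mm above the worktop.
- blank (a point): Middle of the top of the blank sector's block, 87 mm from the axis, 22 mm above the worktop: the window is over it when the hood is closed.
- tray: Flat wooden serving tray 250 x 340 mm, fixed, its floor 6 mm and its rim 18 mm above the worktop; origin at the centre of its underside. The tins to put away stand on it.
- packet: Upright spice box with a lid, 40 x 70 x 68 mm, a bystander; origin under its centre.
- garlic: Garlic bulb, 53 mm, a bystander; origin underneath.
- food_tin: Food tin 57 mm across, 72 mm tall, a bystander; origin under its centre.
- bay1 (a point): Centre of the floor of the bay at 60 degrees, 87 mm from the axis, 10 mm above the worktop; a tin standing well in it has its origin here. The bay is an open-topped rectangular pocket, 60 mm across and 62 mm along the radius inside, with thin side and outer walls, 12 mm high above its floor.
- bay2 (a point): Centre of the floor of the bay at 120 degrees, 87 mm from the axis, 10 mm above the worktop; a tin standing well in it has its origin here. The bay is an open-topped rectangular pocket, 60 mm across and 62 mm along the radius inside, with thin side and outer walls, 12 mm high above its floor.
- bay3 (a point): Centre of the floor of the bay at 180 degrees, 87 mm from the axis, 10 mm above the worktop; a tin standing well in it has its origin here. The bay is an open-topped rectangular pocket, 60 mm across and 62 mm along the radius inside, with thin side and outer walls, 12 mm high above its floor.
- bay4 (a point): Centre of the floor of the bay at 240 degrees, 87 mm from the axis, 10 mm above the worktop; a tin standing well in it has its origin here. The bay is an open-topped rectangular pocket, 60 mm across and 62 mm along the radius inside, with thin side and outer walls, 12 mm high above its floor.
- bay5 (a point): Centre of the floor of the bay at 300 degrees, 87 mm from the axis, 10 mm above the worktop; a tin standing well in it has its origin here. The bay is an open-topped rectangular pocket, 60 mm across and 62 mm along the radius inside, with thin side and outer walls, 12 mm high above its floor.
- tin_a: Closed low round spice tin of bare metal with a lid that starts standing on the serving tray, 50 mm across, 46 mm tall, about 0.12 kg; origin at the centre of its underside, z up along it. May be absent.
- tin_b: Closed low round spice tin of bare metal with a lid that starts standing on the serving tray, 50 mm across, 46 mm tall, about 0.12 kg; origin at the centre of its underside, z up along it. May be absent.
- tin_c: Closed low round spice tin of bare metal with a lid that starts standing on the serving tray, 50 mm across, 46 mm tall, about 0.12 kg; origin at the centre of its underside, z up along it. May be absent.
- tin_d: Closed low round spice tin of bare metal with a lid that starts standing on the serving tray, 50 mm across, 46 mm tall, about 0.12 kg; origin at the centre of its underside, z up along it. May be absent.
- stored_1: Closed low round spice tin of bare metal with a lid that starts standing in one of the bays, 50 mm across, 46 mm tall; origin at the centre of its underside. May be absent.
- stored_2: Closed low round spice tin of bare metal with a lid that starts standing in one of the bays, 50 mm across, 46 mm tall; origin at the centre of its underside. May be absent.
- stored_4: Closed low round spice tin of bare metal with a lid that starts standing in one of the bays, 50 mm across, 46 mm tall; origin at the centre of its underside. May be absent.
Not all that is in view belongs to the job. What is shaped like the tin_b but blue, purple or yellow is not meant.

How it is judged (in metres and radians):
On the way, in this order (a step that is already met when the one before it is completed fails the run):
1. the hood is pinned with its window over a bay ((horizontal distance between window and bay1 below 0.008 m or horizontal distance between window and bay2 below 0.008 m or horizontal distance between window and bay3 below 0.008 m or horizontal distance between window and bay4 below 0.008 m or horizontal distance between window and bay5 below 0.008 m) and value of joint index_pin below 0.003 m), for 0.2 s.
2. every tin from the serving tray stands in a bay ((horizontal distance between tin_a and bay1 below 0.012 m or horizontal distance between tin_a and bay2 below 0.012 m or horizontal distance between tin_a and bay3 below 0.012 m or horizontal distance between tin_a and bay4 below 0.012 m or horizontal distance between tin_a and bay5 below 0.012 m) and z of tin_a in the frame of carousel between 0.004 and 0.016 m and angle between each of tin_a, tin_b, tin_c, tin_d's own z axis and vertical below 0.1 rad and (horizontal distance between tin_b and bay1 below 0.012 m or horizontal distance between tin_b and bay2 below 0.012 m or horizontal distance between tin_b and bay3 below 0.012 m or horizontal distance between tin_b and bay4 below 0.012 m or horizontal distance between tin_b and bay5 below 0.012 m) and z of tin_b in the frame of carousel between 0.004 and 0.016 m and (horizontal distance between tin_c and bay1 below 0.012 m or horizontal distance between tin_c and bay2 below 0.012 m or horizontal distance between tin_c and bay3 below 0.012 m or horizontal distance between tin_c and bay4 below 0.012 m or horizontal distance between tin_c and bay5 below 0.012 m) and z of tin_c in the frame of carousel between 0.004 and 0.016 m and (horizontal distance between tin_d and bay1 below 0.012 m or horizontal distance between tin_d and bay2 below 0.012 m or horizontal distance between tin_d and bay3 below 0.012 m or horizontal distance between tin_d and bay4 below 0.012 m or horizontal distance between tin_d and bay5 below 0.012 m) and z of tin_d in the frame of carousel between 0.004 and 0.016 m), for 0.2 s.
At the end, for the whole second after the job is handed in: Each tin from the tray stands upright (0.1 rad) and still in a bay, within 12 mm of its centre; stored tins upright, within 30 mm of their start; window middle within 8 mm (level) of the blank sector's middle; index pin within 3 mm of home (all of step 2 and linear speed of each of tin_a, tin_b, tin_c, tin_d below 0.02 m/s and distance of each of stored_1, stored_2, stored_4 from where it was at the start of the episode below 0.03 m and angle between each of stored_1, stored_2, stored_4's own z axis and vertical below 0.1 rad and horizontal distance between window and blank below 0.008 m and value of joint index_pin below 0.003 m); the robot touches nothing.
It fails at once if a tin is put into the carousel by the gripper while the index pin is not home in a hole (value of joint index_pin above 0.004 m and ((contact force between the fingers and tin_a above 0.5 N and horizontal distance between tin_a and carousel below 0.125 m and height (world z) of tin_a below 0.045 m) or (contact force between the fingers and tin_b above 0.5 N and horizontal distance between tin_b and carousel below 0.125 m and height (world z) of tin_b below 0.045 m) or (contact force between the fingers and tin_c above 0.5 N and horizontal distance between tin_c and carousel below 0.125 m and height (world z) of tin_c below 0.045 m) or (contact force between the fingers and tin_d above 0.5 N and horizontal distance between tin_d and carousel below 0.125 m and height (world z) of tin_d below 0.045 m))).
It fails at once if a tin that already stood in the carousel is moved more than 30 mm or knocked over ((distance of stored_1 from where it was at the start of the episode above 0.03 m or angle between stored_1's own z axis and vertical above 0.5 rad) or (distance of stored_2 from where it was at the start of the episode above 0.03 m or angle between stored_2's own z axis and vertical above 0.5 rad) or (distance of stored_4 from where it was at the start of the episode above 0.03 m or angle between stored_4's own z axis and vertical above 0.5 rad)).
It fails at once if the spice box, the garlic or the food tin is moved more than 40 mm (distance of any of packet, garlic, food_tin from where it was at the start of the episode above 0.04 m).
Of tin_a, tin_b, tin_c, tin_d only 3 to 4 are there at a start; the rules pass over those that are not, and their reading is None.
Of stored_1, stored_2, stored_4 only 1 to 1 are there at a start; the rules pass over those that are not, and their reading is None.
At some moment in a run one of tin_a, tin_b, tin_c, tin_d may be knocked a few centimetres aside while the robot is not near it.
It also fails if it takes over 210 s, if anything falls off the work surface, if the arm or the gripper's body presses on something with over 40 N, if the wrist force passes 120 N, or if a joint passes its speed limit or range.

ROBOT

A 6-joint arm with a two-finger parallel gripper is mounted at the origin on a cart in front of the work surface, level with it; the furniture and walls round the work are solid. World frame = base frame: x ahead of the robot, y to its left, z up, the work surface at z = 0. Lengths are in mm, angles in degrees, forces in N, time in s.
With the tool pointing down it reaches from about 300 to 850 mm from the base axis. Payload 4.2 kg.
Tool frame: the origin (TCP) lies at the very end of the fingers, on their centre line; the grasp point (between the pads) lies 19 mm behind it; z points along the fingers, y is the direction in which the jaws open and shut (so a half turn about z gives the same grasp; the last joint's range is limited). The gripper opens to 91 mm and grips with 3 to 60 N. Pads are 32 mm wide; open, the fingers measure 118 mm over their backs; the gripper's body (76 mm by 178 mm) begins 60 mm behind the grasp point.
Start: joints at [71.963, 18.312, 89.639, -0, 72.044, -1.146], TCP at [167.068, 550.211, 213.976] pointing down, gripper open.
Joint ranges: [-177.97, 177.97], [-48.28, 115.42], [12.27, 149.76], [-77.06, 257.06], [2.81, 150.46], [-146.56, 146.56]. Speed limits (degrees/s): [147.25, 147.25, 180, 180, 180, 180].

INTERFACE

Orientations are given as [roll, pitch, yaw] about the fixed x, y, z axes, in that order (R = Rz(yaw) Ry(pitch) Rx(roll)).
In Python, from workcell import telemetry, grab_frame, job gives the robot as it stands.
- The arm moves only by the tool drive_tool, never from a script. Its argument "moves" is a list of rows, each an object of numbers: "claw": the closure, from -1 (fully open) to 1 (shut); "dx", "dy", "dz": the shift along the tool's x, y, z in units of 20 mm (1.0 is 20 mm); "yaw": the turn about the tool's z in units of 0.15 rad (1.0 is 0.15 rad). In form: [{"claw": .., "dx": .., "dy": .., "dz": .., "yaw": ..}, ...]. A call has 1 to 5 rows; each row shifts and turns the pose as measured when the row begins, along the tool's axes as they then stand; what a row does not reach is not made up. A row lasts 1/8 s, in which the tool goes at most 62.5 mm and 10.7 degrees, less where a joint would pass 70% of its speed; a pose out of reach is approached as far as the arm can. A call with a number of a shift or a turn outside -1 to 1 is refused whole. A call with a gripper value outside its range is refused whole. The fingers move at their own pace and stop on an object; "grip_force" is the grip in N (left out, the last holds). Time passes only in rows, so rows that do not move let the fingers close. It gives the time, the measured TCP pose, the force and the opening at its end, in the units of the state.
- telemetry.state(): the state, without advancing time (a new reading comes with each control period).
- grab_frame(name): name is "scene" or "top" or "wrist"; returns a dict with "color" (400x640x3 uint8, blue, green, red), "vertical_fov" (degrees; the focal length in pixels is half the picture's height over the tangent of half this angle, whatever the lens; pixels are square), "cx", "cy" (the principal point, pixels), "pose" (4x4, takes a point from camera to world coordinates). Camera axes: x right, y down, z forward; pixel columns grow to the right and rows downward; lengths in mm; the calibration is good to about 2 mm. A picture is of the moment at which its call begins. There is no depth.
- job.job_done(): hands the job in, once; it reports no verdict.
The state is a dict: "time_s": time; "qpos": joint angles; "qvel": joint speeds; "effort": joint torques, N m; "ee_pos": TCP position; "ee_rot": TCP orientation; "force": force on the tool from outside, world axes, zero at the start; "torque": the same for the moment, N m; "gripper_width": finger opening in mm.
Only numpy, scipy, OpenCV 4.12 (cv2) and the standard library are available. Lean on these libraries where they do the work, as an engineer would, in place of code of your own. Each camera call takes 0.05 s, during which the arm holds its last target.

## Working session

There is one attempt and no reset: what is moved stays moved. The work goes in short steps, Python scripts to look and compute and a tool call to move; the robot and the scene stay as the last step left them, time stands still between calls to the robot, and variables do not carry over. Pictures are saved under pics/ and viewed, and the job is handed in when it is done.

Besides the shell and the picture viewer there is one more tool, called after "Call:" as a command line: name --argument value ..., lists and objects as JSON in quotes. drive_tool: Moves the arm, as the interface text tells. Its arguments: {"type":"object","properties":{"moves":{"type":"array"},"grip_force":{"type":"number"}},"required":["moves"]}

```bash
ls; mkdir -p pics; cat > h.py <<'E'
import numpy as np, cv2
from workcell import telemetry, grab_frame, job
def snap(name,fn):
    f=grab_frame(name); cv2.imwrite('pics/'+fn,f['color']); return f
def foc(f): return f['color'].shape[0]/2/np.tan(np.radians(f['vertical_fov'])/2)
def ray(f,u,v,z):
    fl=foc(f); d=np.array([(u-f['cx'])/fl,(v-f['cy'])/fl,1]); P=np.array(f['pose']); o=P[:3,3]; w=P[:3,:3]@d
    return o+w*(z-o[2])/w[2]
def proj(f,p):
    P=np.array(f['pose']); c=P[:3,:3].T@(np.array(p,float)-P[:3,3]); fl=foc(f)
    return c[0]/c[2]*fl+f['cx'],c[1]/c[2]*fl+f['cy']
E
python3 - <<'E'
from h import *
import pickle
for n in ['scene','top','wrist']:
    f=snap(n,n+'0.png'); print(n,f['vertical_fov'],f['cx'],f['cy'],np.round(f['pose'],3).tolist()); pickle.dump(f,open(n+'0.pkl','wb'))
s=telemetry.state(); print(s)
E
```

```text
pics
scene 55.100351858625125 316.0471864398474 192.04097721120561 [[0.457, -0.44, 0.773, -564.959], [-0.89, -0.236, 0.391, -644.267], [0.011, -0.866, -0.499, 766.712], [0.0, 0.0, 0.0, 1.0]]
top 57.64845748091495 317.2718132838168 192.93212143559893 [[-0.034, -0.972, 0.231, 161.069], [-0.999, 0.035, -0.002, -99.211], [-0.006, -0.23, -0.973, 1595.391], [0.0, 0.0, 0.0, 1.0]]
wrist 71.82202425938864 318.2991514894398 198.8250052473781 [[0.292, 0.929, 0.226, 104.819], [0.957, -0.283, -0.07, 568.928], [-0.001, 0.236, -0.972, 383.057], [0.0, 0.0, 0.0, 1.0]]
{'time_s': 0.15, 'qpos': array([ 7.19632881e+01,  1.83427040e+01,  8.96903047e+01, -6.63194529e-04,
        7.20438973e+01, -1.14592263e+00]), 'qvel': array([ 0.02879354, -0.18721438, -0.21023298,  0.02029137, -0.0874057 ,
        0.02466173]), 'effort': array([ 1.14803752e-03, -4.12778556e+01, -2.32158923e+01,  7.29084830e-02,
        4.33900778e-02, -8.64905587e-05]), 'ee_pos': array([166.95024405, 549.83160233, 213.31896782]), 'ee_rot': array([-1.79923097e+02, -9.07536080e-04,  1.63109415e+02]), 'force': array([-1.03712734, -0.56962737,  0.16215377]), 'torque': array([-0.02864808,  0.04415716,  0.00598312]), 'gripper_width': 91.37635799821194}
```

View pics/top0.png

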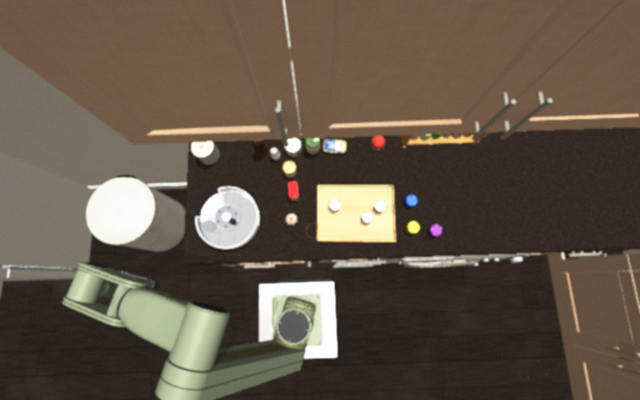

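View pics/scene0.png

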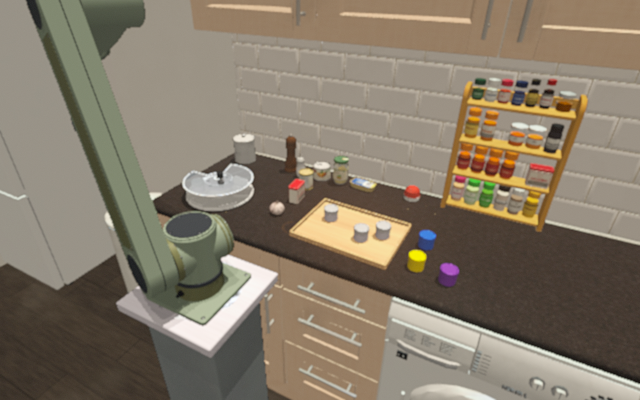

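View pics/wrist0.png

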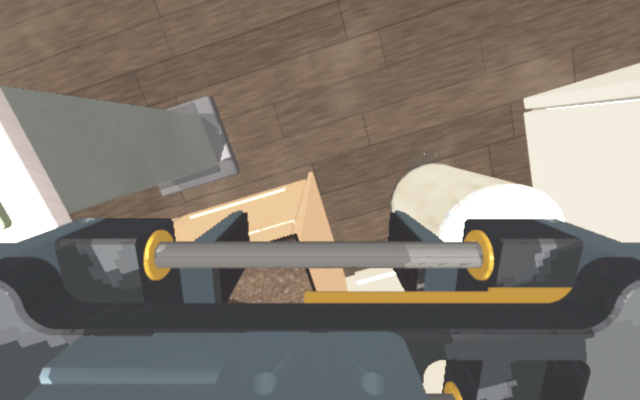

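Top view: the carousel is at about (228,217). Bare tins stand on the tray at (335,206), (380,206) and (367,218). The lookalikes are the blue (411,200), yellow (413,227) and purple (436,230) tins, off the tray. I choose the three bare-metal ones and check them with a close crop.

```bash
python3 - <<'E'
from h import *
import pickle
f=pickle.load(open('top0.pkl','rb'))
for n,u,v,z in [('car',228,217,69),('t1',335,206,52),('t2',380,206,52),('t3',367,218,52),('tray',356,213,10),('garlic',291,219,25),('packet',293,190,68),('cap',225,216,105)]:
    print(n,np.round(ray(f,u,v,z)))
c=f['color']
a=cv2.resize(c[175:260,180:280],None,fx=7,fy=7,interpolation=cv2.INTER_CUBIC); cv2.imwrite('pics/c1.png',a)
a=cv2.resize(c[175:255,305:445],None,fx=5,fy=5,interpolation=cv2.INTER_CUBIC); cv2.imwrite('pics/c2.png',a)
f=pickle.load(open('scene0.pkl','rb'))
c=f['color'];a=cv2.resize(c[150:220,170:270],None,fx=7,fy=7,interpolation=cv2.INTER_CUBIC); cv2.imwrite('pics/c3.png',a)
E
```

```text
car [431. 280.  69.]
t1 [ 466. -178.   52.]
t2 [ 459. -372.   52.]
t3 [ 409. -312.   52.]
tray [ 439. -271.   10.]
garlic [420.  16.  25.]
packet [540.   2.  68.]
cap [429. 284. 105.]
```

View pics/c1.png

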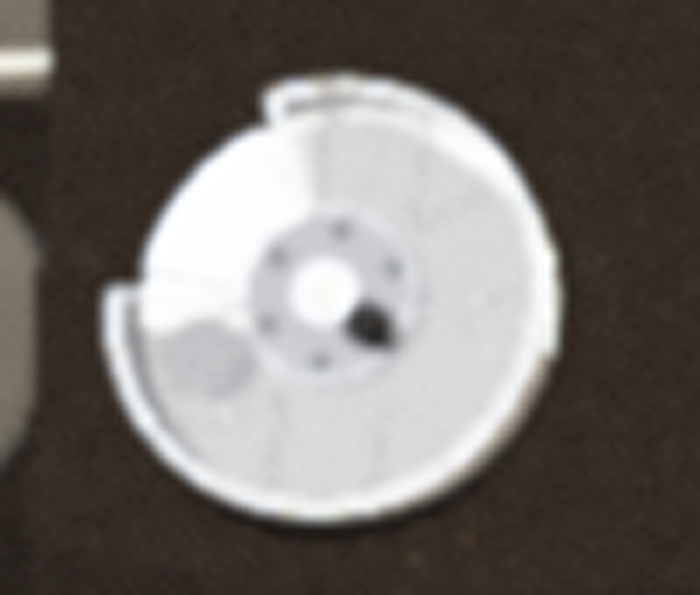

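View pics/c2.png

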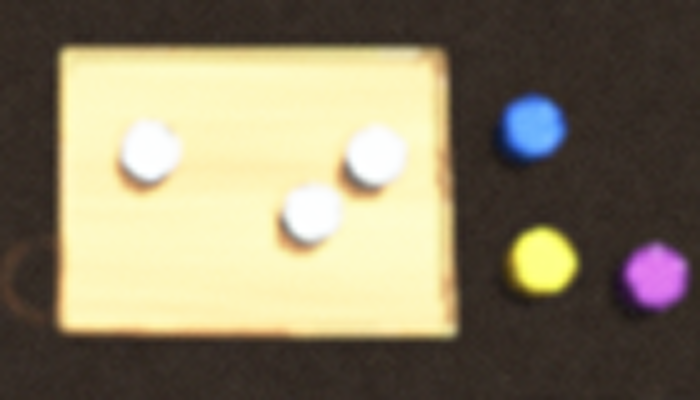

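View pics/c3.png

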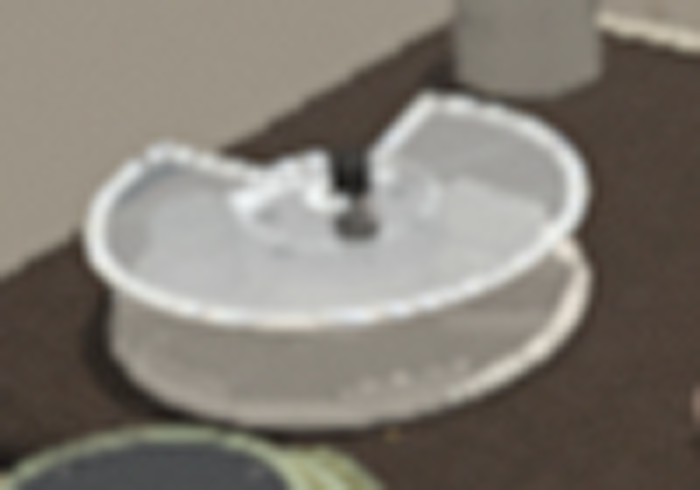

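The crop confirms three bare-metal tins on the tray. The stored tin sits counterclockwise of the blank, so it should be in bay1. Next I bring the wrist camera over the carousel.

Call:
drive_tool --moves '[{"claw": -1,"dx": -1,"dy": -0.46,"dz": -0.3},{"claw": -1,"dx": -1,"dy": -0.46,"dz": -0.3},{"claw": -1,"dx": -1,"dy": -0.46,"dz": -0.3},{"claw": -1,"dx": -1,"dy": -0.46,"dz": -0.3},{"claw": -1,"dx": -1,"dy": -0.46,"dz": -0.3}]' --grip_force 30

```text
validation failed for argument at $.mo...
```

Call:
drive_tool --moves '[{"claw": -1,"dx": -1,"dy": -0.46,"dz": -0.3,"yaw": 0},{"claw": -1,"dx": -1,"dy": -0.46,"dz": -0.3,"yaw": 0},{"claw": -1,"dx": -1,"dy": -0.46,"dz": -0.3,"yaw": 0},{"claw": -1,"dx": -1,"dy": -0.46,"dz": -0.3,"yaw": 0},{"claw": -1,"dx": -1,"dy": -0.46,"dz": -0.3,"yaw": 0}]' --grip_force 30

```text
time_s: 0.78
ee_pos: [253.7, 471.2, 244.1]
ee_rot: [-179.7, 0.1, 163.2]
force: [-0.5, 0.1, -0.1]
gripper_width: 91.1
```

Call:
drive_tool --moves '[{"claw": -1,"dx": -1,"dy": -0.45,"dz": -0.3,"yaw": 0},{"claw": -1,"dx": -1,"dy": -0.45,"dz": -0.3,"yaw": 0},{"claw": -1,"dx": -1,"dy": -0.45,"dz": -0.3,"yaw": 0},{"claw": -1,"dx": -1,"dy": -0.45,"dz": -0.3,"yaw": 0},{"claw": -1,"dx": -1,"dy": -0.45,"dz": -0.3,"yaw": 0}]'

```text
time_s: 1.4
ee_pos: [341.8, 391.0, 277.1]
ee_rot: [-179.6, 0.3, 163.0]
force: [0.1, -0.4, -0.4]
gripper_width: 91.3
```

Call:
drive_tool --moves '[{"claw": -1,"dx": -1,"dy": -0.45,"dz": -0.3,"yaw": 0},{"claw": -1,"dx": -1,"dy": -0.45,"dz": -0.3,"yaw": 0},{"claw": -1,"dx": -1,"dy": -0.45,"dz": -0.3,"yaw": 0},{"claw": -1,"dx": -1,"dy": -0.45,"dz": -0.3,"yaw": 0},{"claw": -1,"dx": -1,"dy": -0.45,"dz": -0.3,"yaw": 0}]'

```text
time_s: 2.02
ee_pos: [428.2, 309.9, 310.4]
ee_rot: [-179.6, 0.4, 162.8]
force: [0.2, 0.5, -0.7]
gripper_width: 91.1
```

Call:
drive_tool --moves '[{"claw": -1,"dx": -1,"dy": -0.45,"dz": 0,"yaw": 0},{"claw": -1,"dx": -1,"dy": -0.45,"dz": 0,"yaw": 0},{"claw": -1,"dx": -1,"dy": -0.45,"dz": 0,"yaw": 0},{"claw": -1,"dx": -0.8,"dy": -0.3,"dz": 0,"yaw": 0},{"claw": -1,"dx": 0,"dy": 0,"dz": 0,"yaw": 0}]'

```text
time_s: 2.65
ee_pos: [494.4, 247.5, 313.0]
ee_rot: [-179.5, 0.5, 162.5]
force: [-0.5, -0.2, 0.2]
gripper_width: 91.0
```

```bash
python3 - <<'E'
from h import *
import pickle
f=snap('wrist','w1.png'); pickle.dump(f,open('w1.pkl','wb')); print(np.round(f['pose'],3).tolist())
s=telemetry.state(); print(s['ee_pos'],s['ee_rot'],s['time_s'])
E
```

```text
[[0.302, 0.925, 0.231, 431.459], [0.953, -0.291, -0.081, 269.003], [-0.008, 0.245, -0.97, 482.218], [0.0, 0.0, 0.0, 1.0]]
[493.90079296 247.98542073 313.01431294] [-179.5099716     0.48040554  162.50257694] 2.7
```

View pics/w1.png

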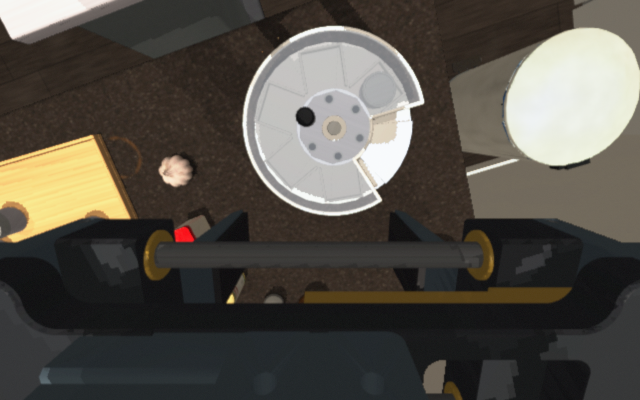

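```bash
python3 - <<'E'
from h import *
import pickle
f=pickle.load(open('w1.pkl','rb'))
c=f['color'];a=cv2.resize(c[20:220,235:430],None,fx=3,fy=3,interpolation=cv2.INTER_CUBIC); cv2.imwrite('pics/w1c.png',a)
g=cv2.cvtColor(c,cv2.COLOR_BGR2GRAY)
m=(g<45).astype(np.uint8); n,l,st,ce=cv2.connectedComponentsWithStats(m[95:140,285:325])
for i in range(1,n): print(st[i],ce[i]+[285,95])
E
```

```text
[ 12  13  17  18 248] [304.93548387 116.52419355]
```

View pics/w1c.png

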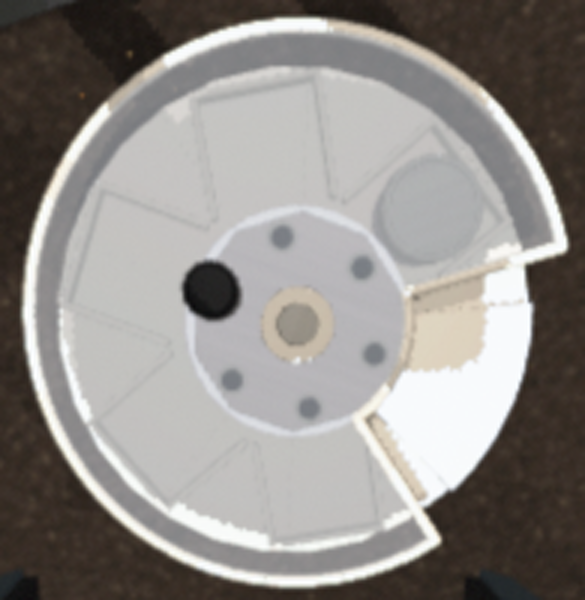

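```bash
cat >> h.py <<'E'
def fitc(p):
    A=np.c_[2*p,np.ones(len(p))]; s=np.linalg.lstsq(A,(p**2).sum(1),rcond=None)[0]
    return s[:2],np.sqrt(s[2]+s[0]**2+s[1]**2)
E
python3 - <<'E'
from h import *
import pickle
f=pickle.load(open('w1.pkl','rb'))
c=f['color'];g=cv2.cvtColor(c,cv2.COLOR_BGR2GRAY)
W=[ray(f,235+u/3,20+v/3,64.)[:2] for u,v in [(282,237),(362,267),(373,353),(309,408),(232,380)]]
hc,hr=fitc(np.array(W)); print('holes',hc,hr,np.degrees(np.arctan2(*(np.array(W)-hc).T[::-1])))
# rim: radial scan outward->in
c0=np.array([333.5,121]);
for z in (64,69):
    pts=[]
    for a in np.arange(0,360,3):
        d=np.array([np.cos(np.radians(a)),np.sin(np.radians(a))])
        for r in np.arange(112,70,-0.5):
            u,v=c0+d*r
            if v<5: continue
            if g[int(round(v)),int(round(u))]>150:
                pts.append(ray(f,u,v,z)[:2]); break
    p=np.array(pts); k=np.ones(len(p),bool)
    for i in range(6):
        cc,r=fitc(p[k]); e=np.abs(np.linalg.norm(p-cc,axis=1)-r); k=e<max(2,np.median(e)*2)
    print(z,cc,r,k.sum())
cap=ray(f,304.9,116.5,117)[:2]; cap2=ray(f,304.9,116.5,108)[:2]
print('cap',cap,cap2); d=cc-cap; print(np.hypot(*d),np.degrees(np.arctan2(d[1],d[0])), np.hypot(*(cc-cap2)))
we=[ray(f,235+u/3,20+v/3,69.)[:2] for u,v in [(566,245),(410,297),(437,545),(360,417)]]
for w in we: e=w-cc; print(np.hypot(*e),np.degrees(np.arctan2(e[1],e[0])))
E
```

```text
holes [435.81705351 287.51299179] 41.08728441572786 [172.12652221 112.5314058   52.77650186  -7.32612462 -66.87048904]
64 [435.73344682 287.58432368] 133.52751377863214 97
69 [435.68234569 287.36216994] 131.9311255127862 97
cap [410.64898171 254.77088832] [410.13615944 254.42017829]
41.0957534277479 52.4721330252129 41.68671785594619
131.94827452319825 88.26976842335206
56.06473484134258 85.34695493663477
132.87847229530456 16.397106110822374
55.24842918373836 18.532857053148685
```

```bash
python3 - <<'E'
from h import *
import pickle
f=pickle.load(open('scene0.pkl','rb'))
for z in (69,80,90,100): print(z,np.array(proj(f,[435.7,287.4,z])), (np.array(proj(f,[435.7,287.4,z]))-[170,150])*7)
for z in (91,105,117): print(z,(np.array(proj(f,[410.1,254.1,z]))-[170,150])*7)
print(telemetry.state()['qpos'])
t=snap('top','top1.png')
E
```

```text
69 [218.1304239  177.58953809] [336.91296733 193.12676666]
80 [217.79794674 175.06861867] [334.58562719 175.48033066]
90 [217.49354705 172.76058913] [332.45482932 159.32412393]
100 [217.18708036 170.43688723] [330.30956254 143.05821058]
91 [349.92062714 190.1936948 ]
105 [346.92844806 167.01168   ]
117 [344.340429   146.96090954]
[ 25.88547534  13.69620453  82.02158865  -0.6895608   84.27006801
 -46.54627363]
```

Fit results:
- Centre (435.7, 287.4), with rim and hole fits agreeing to about 0.2 mm.
- Blank bearing 52.5°.
- bay1 is occupied; bays 2–5 are empty.
- Cap at (410, 254), 41–42 mm from the axis as specified.

I'll now go to the cap.

Call:
drive_tool --moves '[{"claw": -1,"dx": 0,"dy": 0,"dz": 1,"yaw": -0.93},{"claw": -1,"dx": 0,"dy": 0,"dz": 1,"yaw": -0.93},{"claw": -0.5,"dx": 0,"dy": 0,"dz": 1,"yaw": -0.93},{"claw": -0.3,"dx": 0,"dy": 0,"dz": 1,"yaw": -0.93},{"claw": -0.3,"dx": 0,"dy": 0,"dz": 1,"yaw": -0.93}]'

```text
time_s: 3.38
ee_pos: [491.7, 251.3, 212.7]
ee_rot: [-179.5, 0.3, -155.9]
force: [0.3, 0.4, -0.6]
gripper_width: 64.2
```

Call:
drive_tool --moves '[{"claw": -0.3,"dx": 0.92,"dy": 0.45,"dz": 0.9,"yaw": 0},{"claw": -0.3,"dx": 0.92,"dy": 0.45,"dz": 0.9,"yaw": 0},{"claw": -0.3,"dx": 0.92,"dy": 0.45,"dz": 0.9,"yaw": 0},{"claw": -0.3,"dx": 0.92,"dy": 0.45,"dz": 0.9,"yaw": 0},{"claw": -0.3,"dx": 0,"dy": 0,"dz": 0,"yaw": 0}]'

```text
time_s: 4.0
ee_pos: [404.0, 255.8, 136.9]
ee_rot: [-179.5, 0.1, -155.5]
force: [0.1, -0.4, 0.9]
gripper_width: 59.1
```

```bash
cat >> h.py <<'E'
def go(x,y,z=None):
    s=telemetry.state(); p=s['ee_pos']; a=np.radians(s['ee_rot'][2]); d=np.array([x-p[0],y-p[1]])
    print('at',np.round(p,1),'yaw',round(s['ee_rot'][2],1),'need units dx %.2f dy %.2f dz %.2f'%(( d@[np.cos(a),np.sin(a)])/20,(d@[np.sin(a),-np.cos(a)])/20,(p[2]-z)/20 if z is not None else 0),'w',round(s['gripper_width'],1),'t',s['time_s'])
E
python3 -c "
from h import *
go(410.1,254.1,97)"
```

```text
at [404.  255.8 136.9] yaw -155.5 need units dx -0.24 dy -0.20 dz 2.00 w 59.1 t 4.0
```

Call:
drive_tool --moves '[{"claw": -0.3,"dx": -0.24,"dy": -0.2,"dz": 0.8,"yaw": 0},{"claw": -0.3,"dx": 0,"dy": 0,"dz": 0.7,"yaw": 0},{"claw": -0.3,"dx": 0,"dy": 0,"dz": 0.4,"yaw": 0},{"claw": -0.3,"dx": 0,"dy": 0,"dz": 0,"yaw": 0}]'

```text
time_s: 4.5
ee_pos: [413.8, 255.1, 97.8]
ee_rot: [-179.6, 0.4, -155.5]
force: [0.6, -0.4, 0.3]
gripper_width: 59.2
```

```bash
python3 -c "
from h import *
go(410.1,254.1,97); snap('wrist','w2.png')"
```

```text
at [413.8 255.1  97.8] yaw -155.5 need units dx 0.19 dy 0.03 dz 0.04 w 59.2 t 4.5
```

View pics/w2.png

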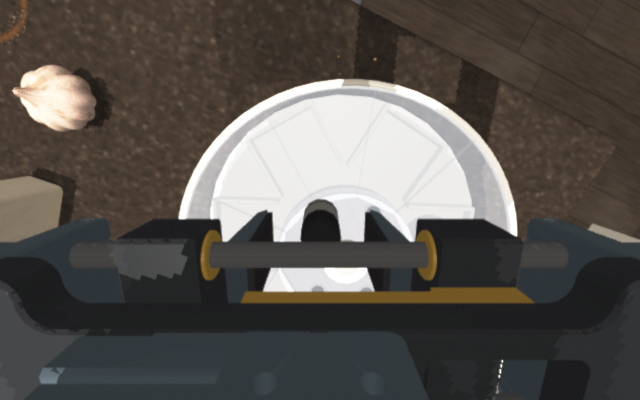

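The cap is between the fingers at about (320,222). I'll centre on it and close.

Call:
drive_tool --moves '[{"claw": -0.3,"dx": 0.19,"dy": 0.03,"dz": 0,"yaw": 0},{"claw": 1,"dx": 0,"dy": 0,"dz": 0,"yaw": 0},{"claw": 1,"dx": 0,"dy": 0,"dz": 0,"yaw": 0},{"claw": 1,"dx": 0,"dy": 0,"dz": 0,"yaw": 0},{"claw": 1,"dx": 0,"dy": 0,"dz": 0,"yaw": 0}]' --grip_force 35

```text
time_s: 5.18
ee_pos: [410.8, 254.8, 99.3]
ee_rot: [-179.6, 0.6, -155.5]
force: [1.0, -0.5, -1.5]
gripper_width: 23.6
```

Call:
drive_tool --moves '[{"claw": 1,"dx": 0,"dy": 0,"dz": -0.4,"yaw": 0},{"claw": 1,"dx": 0,"dy": 0,"dz": -0.35,"yaw": 0},{"claw": 1,"dx": 0,"dy": 0,"dz": 0,"yaw": 0}]'

```text
time_s: 5.55
ee_pos: [410.6, 254.7, 113.7]
ee_rot: [-179.6, 0.5, -155.5]
force: [3.2, 0.1, -8.4]
gripper_width: 23.6
```

```bash
python3 -c "
from h import *
go(410.1,254.1,97); print(telemetry.state()['force'])"
```

```text
at [410.6 254.7 113.7] yaw -155.5 need units dx 0.03 dy -0.02 dz 0.83 w 23.6 t 5.55
[ 3.22614586  0.09180768 -8.44977106]
```

The lift of 14 mm and −8.4 N match the pin spring. Now I turn the hood −60° to bay5.

Call:
drive_tool --moves '[{"claw": 1,"dx": 0.23,"dy": 0.49,"dz": 0,"yaw": 0},{"claw": 1,"dx": 0.05,"dy": 0.55,"dz": 0,"yaw": 0},{"claw": 1,"dx": -0.09,"dy": 0.54,"dz": 0,"yaw": 0},{"claw": 1,"dx": -0.23,"dy": 0.45,"dz": 0,"yaw": 0},{"claw": 1,"dx": 0,"dy": 0,"dz": 0,"yaw": 0}]'

```text
time_s: 6.18
ee_pos: [394.0, 293.8, 112.5]
ee_rot: [-179.4, 0.5, -155.4]
force: [4.3, 1.2, -8.8]
gripper_width: 23.7
```

```bash
python3 -c "
from h import *
go(394.1,292.9,113); print(telemetry.state()['force'])"
```

```text
at [394.  293.8 112.5] yaw -155.4 need units dx 0.02 dy -0.04 dz -0.03 w 23.7 t 6.175
[ 4.27689461  1.16708501 -8.76022584]
```

Call:
drive_tool --moves '[{"claw": 1,"dx": 0,"dy": -0.03,"dz": 0.35,"yaw": 0},{"claw": 1,"dx": 0,"dy": 0,"dz": 0.33,"yaw": 0},{"claw": 1,"dx": 0,"dy": 0,"dz": 0,"yaw": 0}]'

```text
time_s: 6.55
ee_pos: [394.4, 294.0, 99.3]
ee_rot: [-179.5, 0.6, -155.4]
force: [-0.4, -0.5, -0.1]
gripper_width: 23.7
```

```bash
python3 -c "
from h import *
go(394.1,292.9,98.5); print(telemetry.state()['force'])"
```

```text
at [394.4 294.   99.3] yaw -155.4 need units dx 0.04 dy -0.04 dz 0.04 w 23.7 t 6.55
[-0.44128917 -0.51169489 -0.06908969]
```

The z equals the earlier home reading and the force is gone, so the pin looks home. I release, rise and take a look.

Call:
drive_tool --moves '[{"claw": -0.3,"dx": 0,"dy": 0,"dz": 0,"yaw": 0},{"claw": -0.5,"dx": 0,"dy": 0,"dz": -0.6,"yaw": 0},{"claw": -1,"dx": 0,"dy": 0,"dz": -1,"yaw": 0},{"claw": -1,"dx": 0,"dy": 0,"dz": -1,"yaw": 0.9},{"claw": -1,"dx": 0,"dy": 0,"dz": -1,"yaw": 0.9}]'

```text
time_s: 7.18
ee_pos: [392.2, 293.2, 175.4]
ee_rot: [-179.7, 0.5, -171.5]
force: [0.4, -0.0, 1.1]
gripper_width: 70.9
```

Call:
drive_tool --moves '[{"claw": -1,"dx": 0,"dy": -0.5,"dz": -1,"yaw": 0.9},{"claw": -1,"dx": -0.4,"dy": -0.95,"dz": -0.5,"yaw": 0.9},{"claw": -1,"dx": -0.4,"dy": -0.95,"dz": 0,"yaw": 0},{"claw": -1,"dx": -0.4,"dy": -0.95,"dz": 0,"yaw": 0},{"claw": -1,"dx": -0.4,"dy": -0.95,"dz": 0,"yaw": 0}]'

```text
time_s: 7.8
ee_pos: [419.1, 204.1, 214.4]
ee_rot: [179.8, 1.0, 172.6]
force: [-0.2, -0.4, 0.2]
gripper_width: 91.2
```

```bash
python3 -c "
from h import *
go(525,-180,200);f=snap('wrist','w3.png'); snap('scene','s3.png')"
```

```text
at [419.1 204.1 214.4] yaw 172.6 need units dx -7.72 dy -18.37 dz 0.72 w 91.2 t 7.8
```

View pics/w3.png

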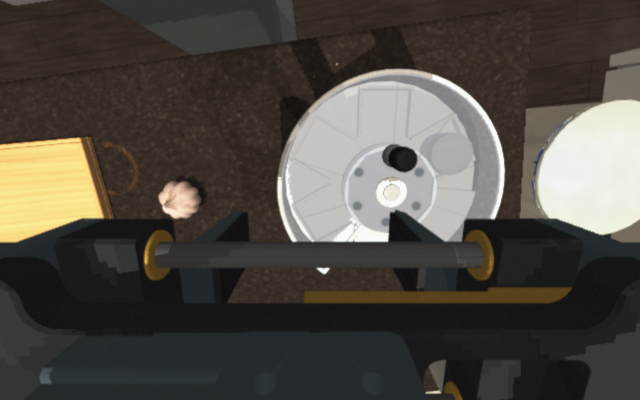

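```bash
cat >> h.py <<'E'
def capcheck(f,exp):
    # cap's top disc: expected pixel for pin home / 5mm / 12mm up
    print([tuple(np.round(proj(f,[exp[0],exp[1],z]),1)) for z in (117,122,129)])
    u,v=map(int,proj(f,[exp[0],exp[1],112])); 
    g=cv2.cvtColor(f['color'],cv2.COLOR_BGR2GRAY); x0,y0=max(u-30,0),max(v-30,0)
    n,l,st,ce=cv2.connectedComponentsWithStats((g[y0:v+30,x0:u+30]<40).astype(np.uint8))
    for i in range(1,n):
        if st[i][4]>40: print(st[i]+[x0,y0,0,0,0],ce[i]+[x0,y0])
E
python3 -c "
from h import *
f=grab_frame('wrist');capcheck(f,(394.1,292.9))
c=cv2.resize(f['color'][60:270,270:510],None,fx=3,fy=3);cv2.imwrite('pics/w3c.png',c[:600])"
```

```text
[(np.float64(406.7), np.float64(160.1)), (np.float64(408.4), np.float64(160.7)), (np.float64(410.8), np.float64(161.6))]
[389 147  28  24 520] [402.55384615 158.17307692]
```

View pics/w3c.png

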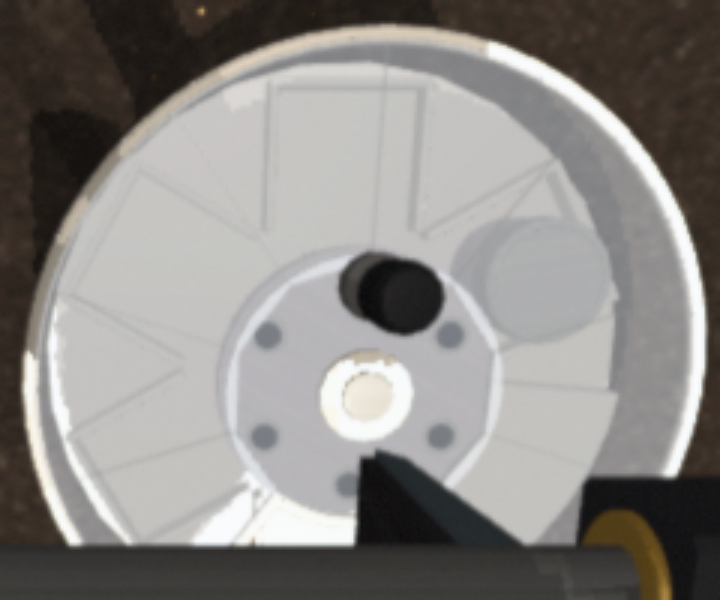

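Call:
drive_tool --moves '[{"claw": -1,"dx": -0.4,"dy": -1,"dz": 0,"yaw": 0},{"claw": -1,"dx": -0.4,"dy": -1,"dz": 0,"yaw": 0},{"claw": -1,"dx": -0.4,"dy": -1,"dz": 0,"yaw": 0},{"claw": -1,"dx": -0.4,"dy": -1,"dz": 0,"yaw": 0},{"claw": -1,"dx": -0.4,"dy": -1,"dz": 0,"yaw": 0}]'

```text
time_s: 8.57
ee_pos: [445.8, 102.5, 216.3]
ee_rot: [179.5, 1.0, 172.8]
force: [0.8, 0.5, -0.0]
gripper_width: 90.8
```

Call:
drive_tool --moves '[{"claw": -1,"dx": -0.4,"dy": -1,"dz": 0,"yaw": 0},{"claw": -1,"dx": -0.4,"dy": -1,"dz": 0,"yaw": 0},{"claw": -1,"dx": -0.4,"dy": -1,"dz": 0,"yaw": 0},{"claw": -1,"dx": -0.4,"dy": -1,"dz": 0,"yaw": 0},{"claw": -1,"dx": -0.4,"dy": -1,"dz": 0,"yaw": 0}]'

```text
time_s: 9.2
ee_pos: [474.1, -0.3, 218.0]
ee_rot: [179.3, 1.1, 173.0]
force: [-0.2, -0.2, -0.3]
gripper_width: 91.3
```

Call:
drive_tool --moves '[{"claw": -1,"dx": -0.4,"dy": -1,"dz": 0.2,"yaw": 0},{"claw": -1,"dx": -0.4,"dy": -1,"dz": 0.2,"yaw": 0},{"claw": -1,"dx": -0.4,"dy": -1,"dz": 0,"yaw": 0},{"claw": -1,"dx": -0.4,"dy": -1,"dz": 0,"yaw": 0},{"claw": -1,"dx": -0.4,"dy": -1,"dz": 0,"yaw": 0}]'

```text
time_s: 9.82
ee_pos: [504.2, -102.9, 211.1]
ee_rot: [179.1, 1.2, 173.2]
force: [-0.3, -0.5, 0.7]
gripper_width: 91.4
```

Call:
drive_tool --moves '[{"claw": -1,"dx": -0.4,"dy": -1,"dz": 0,"yaw": 0},{"claw": -1,"dx": -0.4,"dy": -1,"dz": 0,"yaw": 0},{"claw": -1,"dx": -0.4,"dy": -0.8,"dz": 0,"yaw": 0},{"claw": -1,"dx": 0,"dy": -0.3,"dz": 0,"yaw": 0},{"claw": -1,"dx": 0,"dy": 0,"dz": 0,"yaw": 0}]'

```text
time_s: 10.45
ee_pos: [522.5, -170.2, 210.8]
ee_rot: [179.1, 1.2, 173.2]
force: [-0.6, 0.3, 0.4]
gripper_width: 91.5
```

```bash
cat >> h.py <<'E'
def blobs(f,z=52,thr=150,pr=True):
    c=f['color'].astype(int); hsv=cv2.cvtColor(f['color'],cv2.COLOR_BGR2HSV)
    m=((hsv[...,2]>thr)&(hsv[...,1]<45)).astype(np.uint8); m[222:]=0
    m=cv2.morphologyEx(m,cv2.MORPH_OPEN,np.ones((3,3)))
    n,l,st,ce=cv2.connectedComponentsWithStats(m)
    for i in range(1,n):
        if st[i][4]>150: print(st[i],np.round(ce[i],1),np.round(ray(f,*ce[i],z)[:2],1))
E
python3 -c "
from h import *
go(525,-180,200);f=snap('wrist','w4.png'); blobs(f)"
```

```text
at [ 522.5 -170.2  210.8] yaw 173.2 need units dx -0.18 dy -0.47 dz 0.54 w 91.5 t 10.45
[ 565    0   75  169 5370] [616.2  98. ] [465.3 180.8]
[ 155   83   45   45 1563] [177.1 105.2] [ 414.1 -313.2]
[289 125  37  26 684] [307.3 137. ] [ 466.  -173.6]
[ 117  134   43   41 1377] [137.8 153.8] [ 461.2 -371.5]
```

View pics/w4.png

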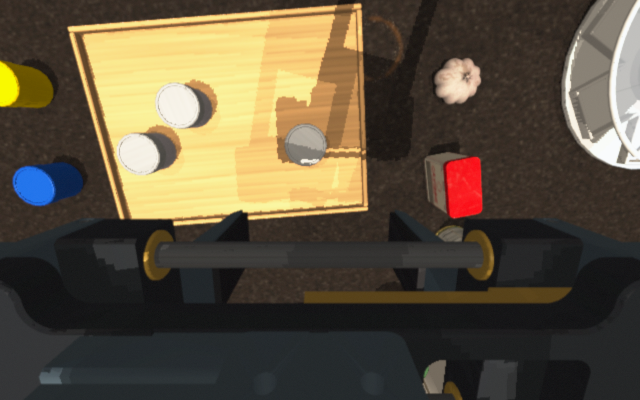

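The wrist view shows the three bare tins at (306,145), (179,105) and (139,153). Blue (40,185) and yellow (15,85) are off the tray. I take the (306,145) tin first.

```bash
python3 -c "
from h import *
f=grab_frame('wrist'); c=f['color'][95:195,250:360]; cv2.imwrite('pics/w4c.png',cv2.resize(c,None,fx=5,fy=5))
p=ray(f,305.5,144.5,52); print(p); go(p[0],p[1],30)
g=cv2.GaussianBlur(cv2.cvtColor(c,cv2.COLOR_BGR2GRAY),(3,3),0)
print(cv2.HoughCircles(g,cv2.HOUGH_GRADIENT,1,30,param1=80,param2=15,minRadius=15,maxRadius=27))"
```

```text
[ 474.22453341 -176.56406763   52.        ]
at [ 522.5 -169.7  210.9] yaw 173.2 need units dx 2.36 dy -0.63 dz 9.05 w 91.1 t 10.55
[[[54.5 48.5 19.4]]]
```

View pics/w4c.png

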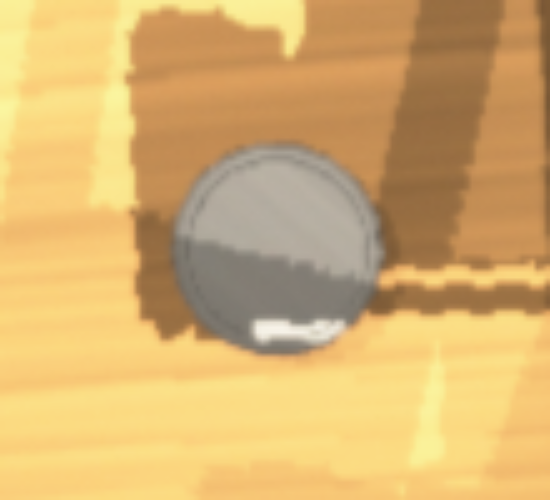

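Call:
drive_tool --moves '[{"claw": -1,"dx": 0.8,"dy": -0.25,"dz": 0.9,"yaw": 0},{"claw": -1,"dx": 0.8,"dy": -0.22,"dz": 1,"yaw": 0},{"claw": -1,"dx": 0.6,"dy": -0.15,"dz": 1,"yaw": 0},{"claw": -1,"dx": 0,"dy": 0,"dz": 1,"yaw": 0},{"claw": -1,"dx": 0,"dy": 0,"dz": 1,"yaw": 0}]'

```text
time_s: 11.18
ee_pos: [479.2, -172.9, 111.7]
ee_rot: [179.1, 1.5, 173.4]
force: [0.2, 0.2, -0.9]
gripper_width: 91.4
```

```bash
python3 -c "
from h import *
go(474,-176.5,26);f=snap('wrist','w5.png')"
```

```text
at [ 479.2 -172.9  111.7] yaw 173.4 need units dx 0.24 dy -0.21 dz 4.28 w 91.4 t 11.175
```

View pics/w5.png

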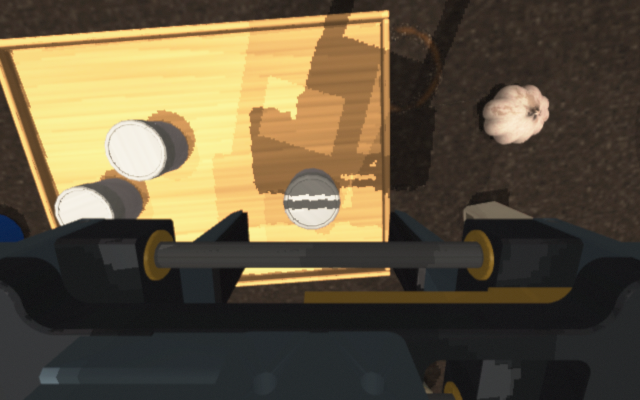

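Call:
drive_tool --moves '[{"claw": -1,"dx": 0.15,"dy": -0.2,"dz": 0.9,"yaw": 0},{"claw": -1,"dx": 0.05,"dy": 0,"dz": 1,"yaw": 0},{"claw": -1,"dx": 0,"dy": 0,"dz": 1,"yaw": 0},{"claw": -1,"dx": 0,"dy": 0,"dz": 1,"yaw": 0},{"claw": -1,"dx": 0,"dy": 0,"dz": 0.2,"yaw": 0}]'

```text
time_s: 11.85
ee_pos: [476.0, -172.4, 27.4]
ee_rot: [179.0, 1.4, 173.6]
force: [-0.3, -0.1, -0.0]
gripper_width: 91.1
```

```bash
python3 -c "
from h import *
go(474,-176.5,26)"
```

```text
at [ 476.  -172.4   27.4] yaw 173.6 need units dx 0.07 dy -0.22 dz 0.07 w 91.1 t 11.85
```

Call:
drive_tool --moves '[{"claw": -0.5,"dx": 0.08,"dy": -0.22,"dz": 0,"yaw": 0},{"claw": 1,"dx": 0,"dy": 0,"dz": 0,"yaw": 0},{"claw": 1,"dx": 0,"dy": 0,"dz": 0,"yaw": 0},{"claw": 1,"dx": 0,"dy": 0,"dz": 0,"yaw": 0},{"claw": 1,"dx": 0,"dy": 0,"dz": 0,"yaw": 0}]' --grip_force 25

```text
time_s: 12.48
ee_pos: [475.4, -177.3, 30.1]
ee_rot: [179.0, 1.6, 173.6]
force: [-0.3, -0.3, -0.8]
gripper_width: 49.5
```

Call:
drive_tool --moves '[{"claw": 1,"dx": 0,"dy": 0,"dz": -0.6,"yaw": 0},{"claw": 1,"dx": 0,"dy": 0.3,"dz": -1,"yaw": 0},{"claw": 1,"dx": 0,"dy": 0.6,"dz": -1,"yaw": 0},{"claw": 1,"dx": 0,"dy": 1,"dz": -1,"yaw": 0},{"claw": 1,"dx": 0,"dy": 1,"dz": -1,"yaw": 0}]'

```text
time_s: 13.1
ee_pos: [478.1, -120.2, 126.9]
ee_rot: [179.0, 1.5, 173.5]
force: [0.6, 0.2, -0.9]
gripper_width: 49.5
```

```bash
python3 -c "
from h import *
go(522,276,140);print(telemetry.state()['force'])"
```

```text
at [ 478.1 -120.2  126.9] yaw 173.5 need units dx 0.07 dy 19.93 dz -0.66 w 49.5 t 13.1
[ 0.56492302  0.21805198 -0.92262371]
```

Call:
drive_tool --moves '[{"claw": 1,"dx": 0,"dy": 1,"dz": -0.3,"yaw": 0},{"claw": 1,"dx": 0,"dy": 1,"dz": -0.3,"yaw": 0},{"claw": 1,"dx": 0,"dy": 1,"dz": -0.3,"yaw": 0},{"claw": 1,"dx": 0,"dy": 1,"dz": 0,"yaw": 0},{"claw": 1,"dx": 0,"dy": 1,"dz": 0,"yaw": 0}]'

```text
time_s: 13.72
ee_pos: [490.0, -18.1, 153.2]
ee_rot: [179.0, 1.9, 173.5]
force: [0.6, -0.9, -0.3]
gripper_width: 49.5
```

Call:
drive_tool --moves '[{"claw": 1,"dx": 0,"dy": 1,"dz": 0,"yaw": 0},{"claw": 1,"dx": 0,"dy": 1,"dz": 0,"yaw": 0},{"claw": 1,"dx": 0,"dy": 1,"dz": 0,"yaw": 0},{"claw": 1,"dx": 0,"dy": 1,"dz": 0,"yaw": 0},{"claw": 1,"dx": 0,"dy": 1,"dz": 0,"yaw": 0}]'

```text
time_s: 14.35
ee_pos: [500.9, 84.6, 158.6]
ee_rot: [179.0, 2.1, 173.5]
force: [0.1, -0.3, -1.0]
gripper_width: 49.4
```

Call:
drive_tool --moves '[{"claw": 1,"dx": 0,"dy": 1,"dz": 0,"yaw": 0},{"claw": 1,"dx": 0,"dy": 1,"dz": 0,"yaw": 0},{"claw": 1,"dx": 0,"dy": 1,"dz": 0,"yaw": 0},{"claw": 1,"dx": 0,"dy": 1,"dz": 0,"yaw": 0},{"claw": 1,"dx": 0,"dy": 1,"dz": 0,"yaw": 0}]'

```text
time_s: 14.98
ee_pos: [511.8, 187.3, 163.8]
ee_rot: [179.0, 2.2, 173.5]
force: [0.0, 0.1, -1.9]
gripper_width: 49.8
```

```bash
python3 -c "
from h import *
go(522,276,140);print(telemetry.state()['force'])"
```

```text
at [511.8 187.3 163.8] yaw 173.5 need units dx -0.00 dy 4.47 dz 1.19 w 49.8 t 14.975
[ 0.01398956  0.1394266  -1.90992478]
```

Call:
drive_tool --moves '[{"claw": 1,"dx": 0,"dy": 1,"dz": 0.2,"yaw": 0},{"claw": 1,"dx": 0,"dy": 1,"dz": 0.4,"yaw": 0},{"claw": 1,"dx": 0,"dy": 1,"dz": 0.5,"yaw": 0},{"claw": 1,"dx": 0,"dy": 1,"dz": 0.5,"yaw": 0},{"claw": 1,"dx": 0,"dy": 0.2,"dz": 0,"yaw": 0}]'

```text
time_s: 15.6
ee_pos: [522.8, 277.5, 130.5]
ee_rot: [179.1, 2.2, 173.5]
force: [0.2, -0.7, -0.9]
gripper_width: 49.5
```

```bash
python3 -c "
from h import *
go(522,276,80);f=snap('wrist','w6.png'); snap('scene','s6.png')"
```

```text
at [522.8 277.5 130.5] yaw 173.5 need units dx 0.03 dy -0.08 dz 2.53 w 49.5 t 15.6
```

View pics/w6.png

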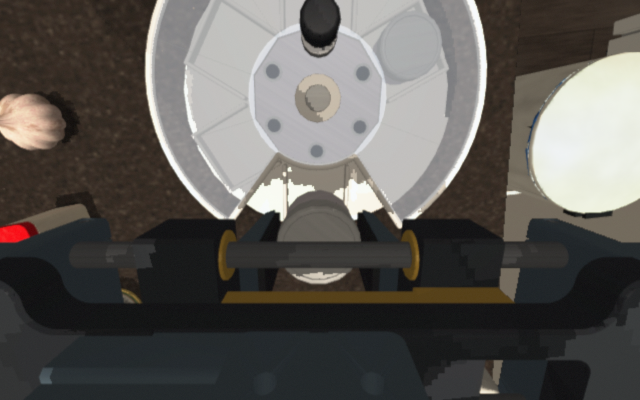

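The tin is centred over the window, and the bay5 pocket lies between the hood edges. Next I update the helper to the full tool frame and descend.

```bash
cat >> h.py <<'E'
from scipy.spatial.transform import Rotation as Rn
def go(x,y,z):
    s=telemetry.state(); p=s['ee_pos']; R=Rn.from_euler('xyz',s['ee_rot'],degrees=True).as_matrix(); u=R.T@(np.array([x,y,z])-p)/20
    print('at',np.round(p,1),'rot',np.round(s['ee_rot'],1),'units dx %.2f dy %.2f dz %.2f'%tuple(u),'w',round(s['gripper_width'],1),'t',round(s['time_s'],2),'F',np.round(s['force'],1))
E
python3 -c "
from h import *
go(522,276,50);go(522,276,34)"
```

```text
at [523.2 276.7 131.6] rot [179.    2.2 173.5] units dx 0.21 dy -0.11 dz 4.07 w 49.3 t 15.7 F [-0.1  0.4 -1.8]
at [523.2 276.7 131.6] rot [179.    2.2 173.5] units dx 0.24 dy -0.13 dz 4.87 w 49.3 t 15.7 F [-0.1  0.4 -1.8]
```

Call:
drive_tool --moves '[{"claw": 1,"dx": 0.1,"dy": -0.06,"dz": 0.8,"yaw": 0},{"claw": 1,"dx": 0.05,"dy": -0.03,"dz": 0.9,"yaw": 0},{"claw": 1,"dx": 0.05,"dy": 0,"dz": 0.9,"yaw": 0},{"claw": 1,"dx": 0,"dy": 0,"dz": 0.7,"yaw": 0},{"claw": 1,"dx": 0,"dy": 0,"dz": 0,"yaw": 0}]'

```text
time_s: 16.32
ee_pos: [520.8, 272.6, 61.7]
ee_rot: [179.1, 2.2, 173.3]
force: [-0.2, -0.7, -0.4]
gripper_width: 49.6
```

```bash
python3 -c "
from h import *
go(522,276,34)"
```

```text
at [520.8 272.6  61.7] rot [179.1   2.2 173.3] units dx 0.01 dy 0.15 dz 1.39 w 49.6 t 16.32 F [-0.2 -0.7 -0.4]
```

Call:
drive_tool --moves '[{"claw": 1,"dx": 0,"dy": 0.17,"dz": 0.2,"yaw": 0},{"claw": 1,"dx": 0,"dy": 0,"dz": 0.5,"yaw": 0},{"claw": 1,"dx": 0,"dy": 0,"dz": 0.5,"yaw": 0},{"claw": 1,"dx": 0,"dy": 0,"dz": 0.1,"yaw": 0},{"claw": 1,"dx": 0,"dy": 0,"dz": 0,"yaw": 0}]'

```text
time_s: 16.95
ee_pos: [523.4, 276.9, 35.2]
ee_rot: [179.0, 2.3, 173.3]
force: [-0.9, 0.4, -0.7]
gripper_width: 49.3
```

```bash
python3 -c "
from h import *
go(522,276,34)"
```

```text
at [523.4 276.9  35.2] rot [179.    2.3 173.3] units dx 0.07 dy -0.05 dz 0.06 w 49.3 t 16.95 F [-0.9  0.4 -0.7]
```

Call:
drive_tool --moves '[{"claw": 1,"dx": 0.05,"dy": -0.03,"dz": 0.06,"yaw": 0},{"claw": -0.3,"dx": 0,"dy": 0,"dz": 0,"yaw": 0},{"claw": -0.3,"dx": 0,"dy": 0,"dz": 0,"yaw": 0},{"claw": -0.3,"dx": 0,"dy": 0,"dz": -0.5,"yaw": 0},{"claw": -0.3,"dx": 0,"dy": 0,"dz": -1,"yaw": 0}]'

```text
time_s: 17.58
ee_pos: [520.8, 275.9, 65.0]
ee_rot: [179.1, 2.3, 173.3]
force: [0.3, -0.9, 0.7]
gripper_width: 59.4
```

Call:
drive_tool --moves '[{"claw": -0.3,"dx": 0,"dy": 0,"dz": -1,"yaw": 0},{"claw": -0.3,"dx": 0,"dy": 0,"dz": -1,"yaw": 0},{"claw": -0.3,"dx": 0,"dy": 0,"dz": -1,"yaw": 0},{"claw": -0.3,"dx": 0,"dy": 0,"dz": -1,"yaw": 0},{"claw": -0.3,"dx": 0,"dy": 0,"dz": -0.3,"yaw": 0}]'

```text
time_s: 18.2
ee_pos: [517.9, 275.4, 158.9]
ee_rot: [178.8, 2.6, 173.3]
force: [-0.1, 0.3, -0.5]
gripper_width: 59.1
```

```bash
python3 -c "
from h import *
go(394.4,293.5,99);f=snap('wrist','w7.png')"
```

```text
at [517.9 275.4 158.9] rot [178.8   2.6 173.3] units dx 6.37 dy 0.13 dz 2.71 w 59.1 t 18.2 F [-0.1  0.3 -0.5]
```

View pics/w7.png

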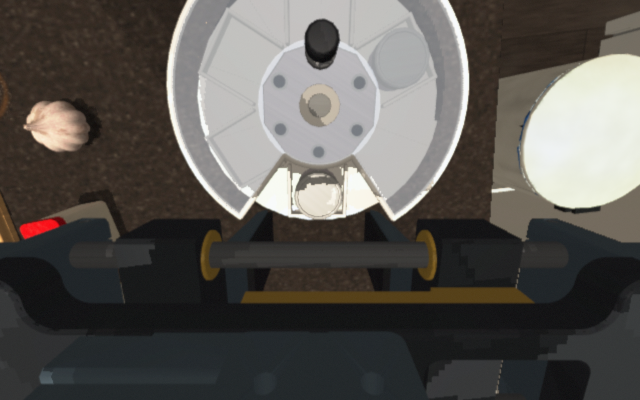

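```bash
python3 -c "
from h import *
for t,p,r in [(0.15,(167,550),(-179.92,0,163.1)),(2.65,(494,247),(-179.5,.5,162.5)),(5.55,(410,254),(-179.6,.5,-155.5)),(7.8,(419,204),(179.8,1,172.6)),(9.2,(474,0),(179.3,1.1,173)),(11.2,(479,-173),(179.1,1.5,173.4)),(12.5,(475,-177),(179,1.6,173.6)),(14.98,(511,187),(179,2.2,173.5)),(16.9,(523,277),(179,2.3,173.3)),(18.2,(518,275),(178.8,2.6,173.3))]:
    z=Rn.from_euler('xyz',r,degrees=True).as_matrix()[:,2]; a=np.array(p)/np.hypot(*p); 
    print(t,'radial %.2f tang %.2f'%(np.degrees(z[:2]@a),np.degrees(z[:2]@[-a[1],a[0]])), 'world',np.round(np.degrees(z[:2]),2))
"
```

```text
0.15 radial -0.08 tang 0.00 world [-0.02 -0.08]
2.65 radial 0.01 tang -0.71 world [ 0.33 -0.63]
5.55 radial 0.45 tang -0.46 world [ 0.62 -0.16]
7.8 radial 0.95 tang -0.38 world [1.02 0.07]
9.2 radial 1.18 tang 0.56 world [1.18 0.56]
11.2 radial 1.25 tang 1.22 world [1.59 0.72]
12.5 radial 1.31 tang 1.36 world [1.7  0.82]
14.98 radial 2.41 tang -0.09 world [2.3  0.74]
16.9 radial 2.46 tang -0.48 world [2.4  0.72]
18.2 radial 2.82 tang -0.49 world [2.72 0.89]
```

The tin stands in the bay5 pocket at (318,193). Next, back to the cap to turn the hood to bay4.

Call:
drive_tool --moves '[{"claw": -0.3,"dx": 1,"dy": 0.02,"dz": 0.2,"yaw": 0},{"claw": -0.3,"dx": 1,"dy": 0.02,"dz": 0.2,"yaw": 0},{"claw": -0.3,"dx": 1,"dy": 0.02,"dz": 0.2,"yaw": 0},{"claw": -0.3,"dx": 1,"dy": 0.02,"dz": 0.2,"yaw": 0},{"claw": -0.3,"dx": 1,"dy": 0.02,"dz": 0.2,"yaw": 0}]'

```text
time_s: 18.88
ee_pos: [416.8, 288.5, 131.4]
ee_rot: [179.0, 2.4, 173.2]
force: [-0.1, -0.3, -0.0]
gripper_width: 59.4
```

```bash
python3 -c "
from h import *
go(394.4,293.5,99)"
```

```text
at [416.8 288.5 131.4] rot [179.    2.4 173.2] units dx 1.21 dy 0.09 dz 1.57 w 59.4 t 18.88 F [-0.1 -0.3 -0. ]
```

Call:
drive_tool --moves '[{"claw": -0.3,"dx": 0.95,"dy": 0.1,"dz": 0.1,"yaw": 0},{"claw": -0.3,"dx": 0.1,"dy": 0,"dz": 0.8,"yaw": 0},{"claw": -0.3,"dx": 0,"dy": 0,"dz": 0.7,"yaw": 0},{"claw": 0,"dx": 0,"dy": 0,"dz": 0,"yaw": 0}]'

```text
time_s: 19.38
ee_pos: [394.1, 293.3, 96.2]
ee_rot: [179.1, 2.3, 173.3]
force: [0.2, 0.6, -0.7]
gripper_width: 52.3
```

```bash
python3 -c "
from h import *
go(394.4,293.5,99)"
```

```text
at [394.1 293.3  96.2] rot [179.1   2.3 173.3] units dx -0.02 dy 0.01 dz -0.14 w 52.3 t 19.38 F [ 0.2  0.6 -0.7]
```

Grip and lift.

Call:
drive_tool --moves '[{"claw": 1,"dx": 0,"dy": 0,"dz": 0,"yaw": 0},{"claw": 1,"dx": 0,"dy": 0,"dz": 0,"yaw": 0},{"claw": 1,"dx": 0,"dy": 0,"dz": 0,"yaw": 0},{"claw": 1,"dx": 0,"dy": 0,"dz": -0.35,"yaw": 0},{"claw": 1,"dx": 0,"dy": 0,"dz": -0.35,"yaw": 0}]' --grip_force 35

```text
time_s: 20.0
ee_pos: [394.8, 293.1, 110.5]
ee_rot: [179.1, 2.4, 173.2]
force: [2.6, 0.5, -8.8]
gripper_width: 24.0
```

```bash
python3 - <<'E'
from h import *
s=telemetry.state(); print(s['force'],s['gripper_width'],s['ee_pos'])
R=Rn.from_euler('xyz',s['ee_rot'],degrees=True).as_matrix()
C=np.array([435.7,287.4]); p=s['ee_pos'][:2]
for a in (157.5,142.5,127.5,112.5):
    q=C+42*np.array([np.cos(np.radians(a)),np.sin(np.radians(a))]); d=R.T@np.array([*(q-p),0])/20; print(np.round(q,1),np.round(d,2)); p=q
E
```

```text
[ 2.58010983  0.51147502 -8.83249244] 23.95419236974165 [394.7991247  293.14268589 110.52145179]
[396.9 303.5] [-0.04  0.53  0.01]
[402.4 313. ] [-0.22  0.5   0.02]
[410.1 320.7] [-0.34  0.43  0.02]
[419.6 326.2] [-0.44  0.33  0.02]
```

Call:
drive_tool --moves '[{"claw": 1,"dx": -0.04,"dy": 0.53,"dz": 0,"yaw": 0},{"claw": 1,"dx": -0.22,"dy": 0.5,"dz": 0,"yaw": 0},{"claw": 1,"dx": -0.34,"dy": 0.43,"dz": 0,"yaw": 0},{"claw": 1,"dx": -0.42,"dy": 0.3,"dz": 0,"yaw": 0},{"claw": 1,"dx": 0,"dy": 0,"dz": 0,"yaw": 0}]'

```text
time_s: 20.62
ee_pos: [418.6, 325.7, 109.6]
ee_rot: [179.5, 2.1, 173.3]
force: [1.7, -1.6, -8.0]
gripper_width: 23.4
```

```bash
python3 -c "
from h import *
go(419.6,326.2,97)"
```

```text
at [418.6 325.7 109.6] rot [179.5   2.1 173.3] units dx -0.02 dy 0.03 dz 0.63 w 23.4 t 20.62 F [ 1.7 -1.6 -8. ]
```

Call:
drive_tool --moves '[{"claw": 1,"dx": -0.04,"dy": 0.03,"dz": 0.35,"yaw": 0},{"claw": 1,"dx": 0,"dy": 0,"dz": 0.4,"yaw": 0},{"claw": 1,"dx": 0,"dy": 0,"dz": 0,"yaw": 0}]'

```text
time_s: 21.0
ee_pos: [422.2, 327.0, 96.9]
ee_rot: [179.3, 2.4, 173.3]
force: [1.4, -3.6, -5.4]
gripper_width: 23.6
```

```bash
python3 -c "
from h import *
go(419.6,326.2,96)"
```

```text
at [422.2 327.   96.9] rot [179.3   2.4 173.3] units dx 0.13 dy -0.06 dz 0.04 w 23.6 t 21.0 F [ 1.4 -3.6 -5.4]
```

Call:
drive_tool --moves '[{"claw": 1,"dx": 0.05,"dy": -0.04,"dz": 0.05,"yaw": 0},{"claw": -0.3,"dx": 0,"dy": 0,"dz": 0,"yaw": 0},{"claw": -0.3,"dx": 0,"dy": 0,"dz": -0.5,"yaw": 0},{"claw": -0.5,"dx": 0,"dy": 0,"dz": -1,"yaw": 0},{"claw": -1,"dx": 0,"dy": -0.8,"dz": -1,"yaw": 0.9}]'

```text
time_s: 21.62
ee_pos: [417.2, 312.6, 148.7]
ee_rot: [178.6, 2.2, 165.3]
force: [0.3, -0.5, -0.1]
gripper_width: 61.0
```

Call:
drive_tool --moves '[{"claw": -1,"dx": -0.5,"dy": -1,"dz": -1,"yaw": 0.9},{"claw": -1,"dx": -0.6,"dy": -1,"dz": -0.5,"yaw": 0.9},{"claw": -1,"dx": -0.8,"dy": -1,"dz": 0,"yaw": 0.9},{"claw": -1,"dx": -1,"dy": -1,"dz": 0,"yaw": 0.9}]'

```text
time_s: 22.12
ee_pos: [432.0, 214.7, 184.5]
ee_rot: [177.0, 1.1, 133.5]
force: [-0.8, -0.4, 0.1]
gripper_width: 91.1
```

```bash
python3 -c "
from h import *
go(475,-300,220);f=snap('wrist','w8.png');capcheck(f,(419.6,326.2))"
```

```text
at [432.  214.7 184.5] rot [177.    1.1 133.5] units dx -20.19 dy -16.05 dz -2.22 w 91.1 t 22.12 F [-0.8 -0.4  0.1]
[(np.float64(395.8), np.float64(99.6)), (np.float64(397.8), np.float64(99.0)), (np.float64(400.8), np.float64(98.2))]
[376  87  29  29 344] [386.68604651 104.63372093]
```

View pics/w8.png

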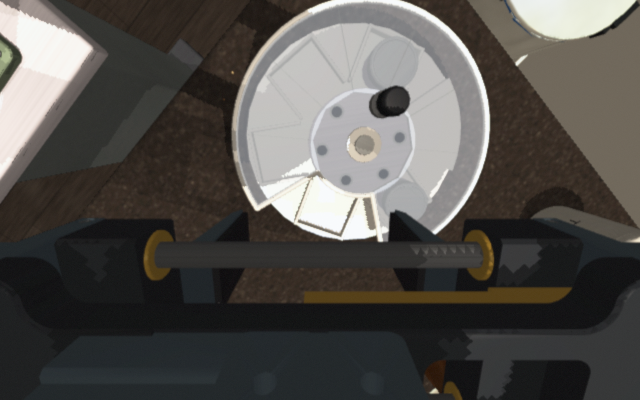

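```bash
python3 -c "
from h import *
f=grab_frame('wrist');C=np.array([435.7,287.4])
c=f['color'].copy()
for z,k in ((117,(0,0,255)),(122,(0,255,0))):
    P=[proj(f,[419.6+12.5*np.cos(t),326.2+12.5*np.sin(t),z]) for t in np.arange(0,6.3,.3)]
    for p in P: cv2.circle(c,(int(p[0]*16),int(p[1]*16)),8,k,-1,shift=4)
W=C+87*np.array([np.cos(np.radians(-67.5)),np.sin(np.radians(-67.5))])
for a in (-36,36):
  for r in (57,130):
    t=np.radians(-67.5+a); p=proj(f,[C[0]+r*np.cos(t),C[1]+r*np.sin(t),69]); cv2.circle(c,(int(p[0]),int(p[1])),2,(0,0,255),-1)
cv2.imwrite('pics/w8c.png',cv2.resize(c[60:260,230:500],None,fx=2.9,fy=2.9))"
```

```text
(no output)
```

View pics/w8c.png

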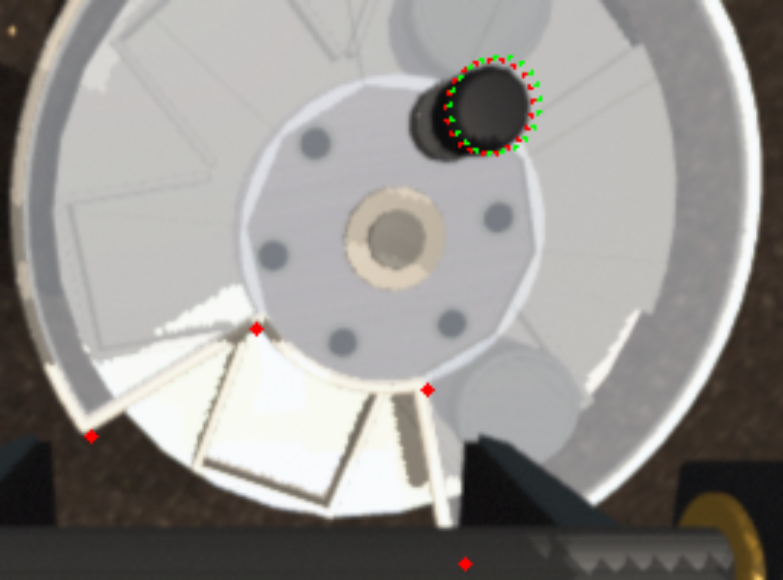

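Pin home (red ring matches the cap top) and the window is over empty bay4. I check the tins from the top camera before going.

```bash
cat >> h.py <<'E'
def tops(f):
    g=cv2.cvtColor(f['color'],cv2.COLOR_BGR2HSV); b=g[175:255,310:400]
    m=((b[...,1]<60)&(b[...,2]>120)).astype(np.uint8); n,l,st,ce=cv2.connectedComponentsWithStats(m)
    for i in range(1,n):
        if st[i][4]>20: print(st[i],np.round(ce[i]+[310,175],1),np.round(ray(f,*(ce[i]+[310,175]),52)[:2],1))
E
python3 -c "
from h import *
import pickle
tops(pickle.load(open('top0.pkl','rb')));print();f=snap('top','t2.png');tops(f);go(414,-313,130)"
```

```text
[  9  13  51  24 482] [335.1 197. ] [ 505.8 -179.7]
[41 21 19  3 33] [360.  197.4] [ 500.1 -288. ]
[ 62  22  19  16 210] [381.5 204.3] [ 466.  -379.1]
[52 25 11  6 30] [367.6 202.1] [ 477.9 -319.5]
[  9  36  73  22 837] [361.4 221.2] [ 395.8 -287.4]
[ 9 38 13  4 28] [324.6 215.2] [ 427.1 -130.9]

[   8   13   75   52 3551] [354.2 213.2] [ 431.6 -258.5]
at [431.8 214.6 184.2] rot [177.    1.1 133.7] units dx -18.41 dy -19.00 dz 2.09 w 91.2 t 22.27 F [ 0.4  0.  -0.3]
```

```bash
python3 -c "
import cv2,numpy as np
a=cv2.imread('pics/top0.png')[175:255,305:445];b=cv2.imread('pics/t2.png')[175:255,305:445]
cv2.imwrite('pics/t2c.png',cv2.resize(np.vstack([a,b]),None,fx=3.6,fy=3.6,interpolation=2))"
```

```text
(no output)
```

View pics/t2c.png

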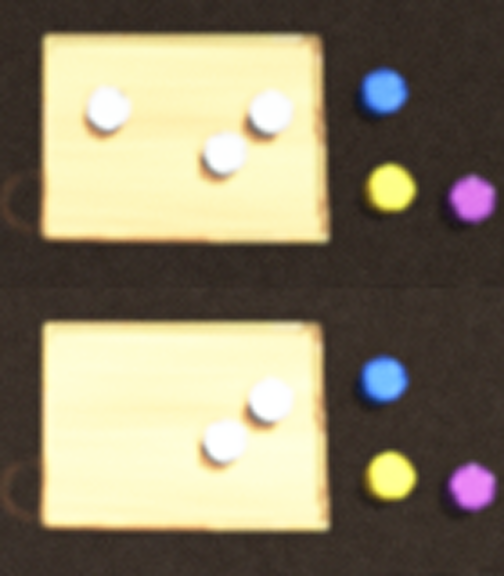

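Tray tins are unmoved. Heading to the tin at (414,−313).

Call:
drive_tool --moves '[{"claw": -1,"dx": -1,"dy": -1,"dz": 0.1,"yaw": 0},{"claw": -1,"dx": -1,"dy": -1,"dz": 0.1,"yaw": 0},{"claw": -1,"dx": -1,"dy": -1,"dz": 0.1,"yaw": 0},{"claw": -1,"dx": -1,"dy": -1,"dz": 0.1,"yaw": 0},{"claw": -1,"dx": -1,"dy": -1,"dz": 0.1,"yaw": 0}]'

```text
time_s: 22.9
ee_pos: [432.0, 77.4, 172.6]
ee_rot: [176.6, 1.1, 134.6]
force: [0.3, -0.3, -0.4]
gripper_width: 91.1
```

Call:
drive_tool --moves '[{"claw": -1,"dx": -1,"dy": -1,"dz": 0.1,"yaw": 0},{"claw": -1,"dx": -1,"dy": -1,"dz": 0.1,"yaw": 0},{"claw": -1,"dx": -1,"dy": -1,"dz": 0.1,"yaw": 0},{"claw": -1,"dx": -1,"dy": -1,"dz": 0.1,"yaw": 0},{"claw": -1,"dx": -1,"dy": -1,"dz": 0.1,"yaw": 0}]'

```text
time_s: 23.52
ee_pos: [436.1, -62.5, 160.0]
ee_rot: [176.1, 1.2, 135.4]
force: [0.1, -0.6, -0.0]
gripper_width: 91.1
```

```bash
python3 -c "
from h import *
go(414,-313,100)"
```

```text
at [436.1 -62.5 160. ] rot [176.1   1.2 135.4] units dx -7.94 dy -9.88 dz 2.51 w 91.1 t 23.52 F [ 0.1 -0.6 -0. ]
```

Call:
drive_tool --moves '[{"claw": -1,"dx": -0.85,"dy": -1,"dz": 0.1,"yaw": 0},{"claw": -1,"dx": -0.85,"dy": -1,"dz": 0.1,"yaw": 0},{"claw": -1,"dx": -0.85,"dy": -1,"dz": 0.1,"yaw": 0},{"claw": -1,"dx": -0.85,"dy": -1,"dz": 0.1,"yaw": 0},{"claw": -1,"dx": -0.85,"dy": -1,"dz": 0.1,"yaw": 0}]'

```text
time_s: 24.15
ee_pos: [433.1, -193.2, 146.5]
ee_rot: [175.8, 1.4, 136.1]
force: [1.0, -0.3, 0.4]
gripper_width: 91.1
```

Call:
drive_tool --moves '[{"claw": -1,"dx": -0.8,"dy": -1,"dz": 0.3,"yaw": 0},{"claw": -1,"dx": -0.8,"dy": -1,"dz": 0.3,"yaw": 0},{"claw": -1,"dx": -0.8,"dy": -1,"dz": 0.3,"yaw": 0},{"claw": -1,"dx": -0.8,"dy": -1,"dz": 0.3,"yaw": 0},{"claw": -1,"dx": 0,"dy": -0.3,"dz": 0,"yaw": 0}]'

```text
time_s: 24.78
ee_pos: [428.1, -300.0, 118.4]
ee_rot: [175.5, 1.7, 136.7]
force: [0.5, 0.4, -0.6]
gripper_width: 91.2
```

```bash
python3 -c "
from h import *
go(414,-313,30); snap('wrist','w9.png')"
```

```text
at [ 428.1 -300.   118.4] rot [175.5   1.7 136.7] units dx 0.20 dy -1.30 dz 4.33 w 91.2 t 24.77 F [ 0.5  0.4 -0.6]
```

View pics/w9.png

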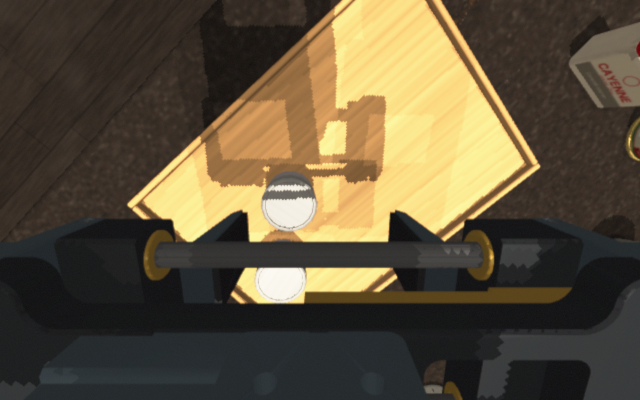

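```bash
cat >> h.py <<'E'
def tilt():
    s=telemetry.state(); z=Rn.from_euler('xyz',s['ee_rot'],degrees=True).as_matrix()[:,2]; print('tilt world xy deg',np.round(np.degrees(z[:2]),2), 'q',np.round(s['qpos'],1))
E
python3 -c "
from h import *
f=grab_frame('wrist'); p=ray(f,289.5,204,52); print(p, ray(f,280,280,52)); go(p[0],p[1],30); tilt()"
```

```text
[ 412.84541944 -312.87173397   52.        ] [ 459.77610506 -372.00679779   52.        ]
at [ 427.4 -299.   118.7] rot [175.5   1.7 136.7] units dx 0.19 dy -1.35 dz 4.34 w 91.2 t 24.88 F [0.2 0.2 1. ]
tilt world xy deg [4.29 2.13] q [-39.   17.3 106.4   5.4  54.5 -88.9]
```

Call:
drive_tool --moves '[{"claw": -1,"dx": 0.1,"dy": -0.7,"dz": 0.6,"yaw": 0},{"claw": -1,"dx": 0.1,"dy": -0.65,"dz": 0.8,"yaw": 0},{"claw": -1,"dx": 0,"dy": 0,"dz": 1,"yaw": 0},{"claw": -1,"dx": 0,"dy": 0,"dz": 1,"yaw": 0},{"claw": -1,"dx": 0,"dy": 0,"dz": 0.75,"yaw": 0}]'

```text
time_s: 25.5
ee_pos: [410.4, -310.4, 31.3]
ee_rot: [175.5, 1.7, 137.0]
force: [1.2, -0.7, 0.5]
gripper_width: 91.4
```

```bash
python3 -c "
from h import *
go(413,-313,29);tilt()"
```

```text
at [ 410.4 -310.4   31.3] rot [175.5   1.7 137. ] units dx -0.18 dy -0.02 dz 0.12 w 91.4 t 25.5 F [ 1.2 -0.7  0.5]
tilt world xy deg [4.35 2.12] q [-41.3  23.1 113.2   6.7  42.  -93.3]
```

Call:
drive_tool --moves '[{"claw": 1,"dx": -0.15,"dy": 0,"dz": 0.1,"yaw": 0},{"claw": 1,"dx": 0,"dy": 0,"dz": 0,"yaw": 0},{"claw": 1,"dx": 0,"dy": 0,"dz": 0,"yaw": 0},{"claw": 1,"dx": 0,"dy": 0,"dz": 0,"yaw": 0}]' --grip_force 25

```text
time_s: 26.0
ee_pos: [412.0, -311.4, 29.3]
ee_rot: [175.5, 1.7, 137.1]
force: [0.2, 0.4, 0.0]
gripper_width: 53.8
```

```bash
python3 -c "
from h import *
go(469,207,140);tilt()"
```

```text
at [ 412.  -311.4   29.3] rot [175.5   1.7 137.1] units dx 15.38 dy 21.34 dz -4.32 w 53.8 t 26.0 F [0.2 0.4 0. ]
tilt world xy deg [4.3  2.17] q [-41.3  23.4 113.    6.7  42.  -93.4]
```

Call:
drive_tool --moves '[{"claw": 1,"dx": 0,"dy": 0,"dz": 0,"yaw": 0},{"claw": 1,"dx": 0,"dy": 0,"dz": -0.5,"yaw": 0}]'

```text
time_s: 26.25
ee_pos: [410.7, -311.3, 39.3]
ee_rot: [175.5, 1.6, 137.1]
force: [-0.4, 1.3, -1.2]
gripper_width: 50.0
```

Call:
drive_tool --moves '[{"claw": 1,"dx": 0.2,"dy": 0.2,"dz": -1,"yaw": 0},{"claw": 1,"dx": 0.6,"dy": 0.8,"dz": -1,"yaw": 0.3},{"claw": 1,"dx": 0.7,"dy": 1,"dz": -1,"yaw": 0.3},{"claw": 1,"dx": 0.75,"dy": 1,"dz": -1,"yaw": 0.3},{"claw": 1,"dx": 0.8,"dy": 1,"dz": -0.5,"yaw": 0.3}]'

```text
time_s: 26.88
ee_pos: [420.3, -215.0, 139.5]
ee_rot: [175.2, 0.9, 126.3]
force: [1.4, -0.1, -1.0]
gripper_width: 49.9
```

```bash
python3 -c "
from h import *
go(469,207,160);tilt()"
```

```text
at [ 420.3 -215.   139.5] rot [175.2   0.9 126.3] units dx 15.54 dy 14.51 dz -0.05 w 49.9 t 26.88 F [ 1.4 -0.1 -1. ]
tilt world xy deg [4.34 2.13] q [-31.4  11.5 111.1   5.   54.9 -70.5]
```

Call:
drive_tool --moves '[{"claw": 1,"dx": 1,"dy": 0.95,"dz": 0,"yaw": 0},{"claw": 1,"dx": 1,"dy": 0.95,"dz": 0,"yaw": 0},{"claw": 1,"dx": 1,"dy": 0.95,"dz": 0,"yaw": 0},{"claw": 1,"dx": 1,"dy": 0.95,"dz": 0,"yaw": 0},{"claw": 1,"dx": 1,"dy": 0.95,"dz": 0,"yaw": 0}]'

```text
time_s: 27.5
ee_pos: [437.9, -74.4, 150.6]
ee_rot: [175.0, 1.2, 126.2]
force: [-0.2, -0.5, -1.4]
gripper_width: 50.4
```

Call:
drive_tool --moves '[{"claw": 1,"dx": 1,"dy": 0.9,"dz": 0,"yaw": 0.2},{"claw": 1,"dx": 1,"dy": 0.85,"dz": 0,"yaw": 0.2},{"claw": 1,"dx": 1,"dy": 0.8,"dz": 0,"yaw": 0.2},{"claw": 1,"dx": 1,"dy": 0.75,"dz": 0,"yaw": 0.2},{"claw": 1,"dx": 1,"dy": 0.7,"dz": 0,"yaw": 0.2}]'

```text
time_s: 28.12
ee_pos: [449.9, 57.4, 159.4]
ee_rot: [174.8, 0.5, 117.4]
force: [-0.2, 0.7, -1.8]
gripper_width: 50.1
```

```bash
python3 -c "
from h import *
go(469,207,120);tilt()"
```

```text
at [449.9  57.4 159.4] rot [174.8   0.5 117.4] units dx 6.22 dy 4.09 dz 2.30 w 50.1 t 28.12 F [-0.2  0.7 -1.8]
tilt world xy deg [4.86 1.96] q [  4.7   7.5 113.    1.9  54.5 -23.8]
```

Call:
drive_tool --moves '[{"claw": 1,"dx": 1,"dy": 0.65,"dz": 0.2,"yaw": 0.15},{"claw": 1,"dx": 1,"dy": 0.65,"dz": 0.3,"yaw": 0.15},{"claw": 1,"dx": 1,"dy": 0.6,"dz": 0.4,"yaw": 0.15},{"claw": 1,"dx": 1,"dy": 0.6,"dz": 0.4,"yaw": 0},{"claw": 1,"dx": 0.9,"dy": 0.5,"dz": 0.3,"yaw": 0}]'

```text
time_s: 28.75
ee_pos: [465.2, 176.5, 135.6]
ee_rot: [174.5, 0.2, 113.4]
force: [0.6, -0.6, -0.8]
gripper_width: 50.1
```

```bash
python3 -c "
from h import *
go(469,207,80);tilt()"
```

```text
at [465.2 176.5 135.6] rot [174.5   0.2 113.4] units dx 1.33 dy 0.51 dz 2.84 w 50.1 t 28.75 F [ 0.6 -0.6 -0.8]
tilt world xy deg [5.09 2.  ] q [ 19.3  12.6 110.4   0.3  51.6  -4.2]
```

Call:
drive_tool --moves '[{"claw": 1,"dx": 0.9,"dy": 0.35,"dz": 0.4,"yaw": 0},{"claw": 1,"dx": 0.4,"dy": 0.15,"dz": 0.5,"yaw": 0},{"claw": 1,"dx": 0,"dy": 0,"dz": 0.4,"yaw": 0},{"claw": 1,"dx": 0,"dy": 0,"dz": 0,"yaw": 0}]'

```text
time_s: 29.25
ee_pos: [465.8, 206.2, 110.3]
ee_rot: [174.5, 0.2, 113.5]
force: [-0.4, -0.6, -0.9]
gripper_width: 50.5
```

```bash
python3 -c "
from h import *
go(467.5,206.5,64);f=snap('wrist','w10.png')"
```

```text
at [465.8 206.2 110.3] rot [174.5   0.2 113.5] units dx -0.01 dy -0.14 dz 2.31 w 50.5 t 29.25 F [-0.4 -0.6 -0.9]
```

View pics/w10.png

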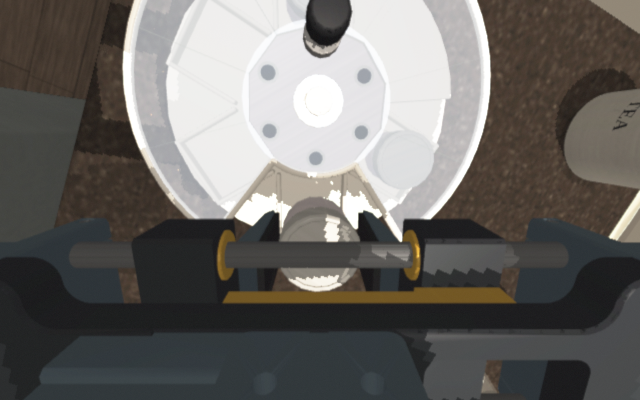

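Call:
drive_tool --moves '[{"claw": 1,"dx": 0,"dy": -0.08,"dz": 0.8,"yaw": 0},{"claw": 1,"dx": 0,"dy": -0.06,"dz": 0.8,"yaw": 0},{"claw": 1,"dx": 0,"dy": 0,"dz": 0.6,"yaw": 0},{"claw": 1,"dx": 0,"dy": 0,"dz": 0,"yaw": 0}]'

```text
time_s: 29.8
ee_pos: [469.1, 205.1, 67.1]
ee_rot: [174.3, 0.2, 113.3]
force: [0.8, -0.2, -1.1]
gripper_width: 49.9
```

```bash
python3 -c "
from h import *
go(467.5,206.5,35)"
```

```text
at [469.1 205.1  67.1] rot [174.3   0.2 113.3] units dx 0.10 dy -0.21 dz 1.59 w 49.9 t 29.8 F [ 0.8 -0.2 -1.1]
```

Call:
drive_tool --moves '[{"claw": 1,"dx": 0.1,"dy": -0.15,"dz": 0.5,"yaw": 0},{"claw": 1,"dx": 0,"dy": -0.06,"dz": 0.6,"yaw": 0},{"claw": 1,"dx": 0,"dy": 0,"dz": 0.4,"yaw": 0},{"claw": 1,"dx": 0,"dy": 0,"dz": 0,"yaw": 0}]'

```text
time_s: 30.3
ee_pos: [467.8, 206.6, 35.6]
ee_rot: [174.2, 0.2, 113.3]
force: [-0.1, 0.7, -0.8]
gripper_width: 50.5
```

```bash
python3 -c "
from h import *
go(467.5,206.5,35)"
```

```text
at [467.8 206.6  35.6] rot [174.2   0.2 113.3] units dx 0.00 dy -0.02 dz 0.03 w 50.5 t 30.3 F [-0.1  0.7 -0.8]
```

Call:
drive_tool --moves '[{"claw": -0.35,"dx": 0,"dy": 0,"dz": 0.04,"yaw": 0},{"claw": -0.35,"dx": 0,"dy": 0,"dz": 0,"yaw": 0},{"claw": -0.35,"dx": 0,"dy": 0,"dz": -0.5,"yaw": 0},{"claw": -0.35,"dx": 0,"dy": 0,"dz": -1,"yaw": 0},{"claw": -0.35,"dx": 0,"dy": 0,"dz": -1,"yaw": 0}]'

```text
time_s: 30.92
ee_pos: [463.7, 205.0, 87.3]
ee_rot: [174.1, 0.2, 113.3]
force: [-0.0, 0.2, -0.6]
gripper_width: 61.7
```

Call:
drive_tool --moves '[{"claw": -0.35,"dx": 0,"dy": 0,"dz": -1,"yaw": 0},{"claw": -0.35,"dx": 0,"dy": 0,"dz": -1,"yaw": 0},{"claw": -0.35,"dx": 0,"dy": 0,"dz": -0.7,"yaw": 0},{"claw": -0.35,"dx": 0,"dy": 0,"dz": 0,"yaw": 0}]'

```text
time_s: 31.42
ee_pos: [459.6, 203.5, 147.9]
ee_rot: [173.6, 0.2, 113.3]
force: [0.6, -0.6, 0.2]
gripper_width: 61.2
```

```bash
python3 -c "
from h import *
go(419.6,326.2,99);tilt();f=snap('wrist','w11.png')"
```

```text
at [459.6 203.5 147.9] rot [173.6   0.2 113.3] units dx 6.44 dy 0.31 dz 2.47 w 61.2 t 31.43 F [ 0.6 -0.6  0.2]
tilt world xy deg [5.93 2.29] q [ 22.7  11.9 109.4  -0.2  52.4  -0.5]
```

View pics/w11.png

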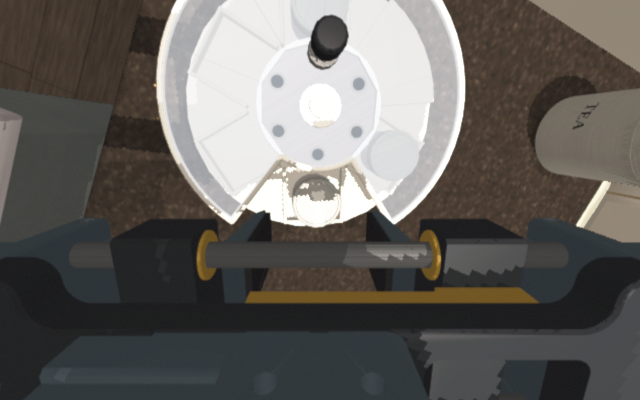

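The second tin stands in bay4 at (317,197). Back to the cap; next bay is bay2 (free).

Call:
drive_tool --moves '[{"claw": -0.35,"dx": 1,"dy": 0.04,"dz": 0.1,"yaw": 0},{"claw": -0.35,"dx": 1,"dy": 0.04,"dz": 0.1,"yaw": 0},{"claw": -0.35,"dx": 1,"dy": 0.04,"dz": 0.1,"yaw": 0},{"claw": -0.35,"dx": 1,"dy": 0.04,"dz": 0.1,"yaw": 0},{"claw": -0.35,"dx": 1,"dy": 0.04,"dz": 0.1,"yaw": 0}]'

```text
time_s: 32.1
ee_pos: [421.7, 297.3, 132.3]
ee_rot: [174.2, 0.3, 113.1]
force: [-0.4, 0.6, 0.4]
gripper_width: 61.1
```

```bash
python3 -c "
from h import *
go(419.6,326.2,99);tilt()"
```

```text
at [421.7 297.3 132.3] rot [174.2   0.3 113.1] units dx 1.38 dy 0.30 dz 1.70 w 61.1 t 32.1 F [-0.4  0.6  0.4]
tilt world xy deg [5.43 1.96] q [ 34.9  14.3 108.5  -1.9  51.6  12.9]
```

Call:
drive_tool --moves '[{"claw": -0.35,"dx": 1,"dy": 0.2,"dz": 0.1,"yaw": 0},{"claw": -0.35,"dx": 0.3,"dy": 0.1,"dz": 0.6,"yaw": 0},{"claw": -0.35,"dx": 0,"dy": 0,"dz": 0.8,"yaw": 0},{"claw": 0,"dx": 0,"dy": 0,"dz": 0.2,"yaw": 0}]'

```text
time_s: 32.6
ee_pos: [418.0, 324.6, 93.4]
ee_rot: [174.6, 0.5, 113.2]
force: [-0.6, -0.1, -0.2]
gripper_width: 54.3
```

```bash
python3 -c "
from h import *
go(419.6,326.2,98);tilt()"
```

```text
at [418.  324.6  93.4] rot [174.6   0.5 113.2] units dx 0.04 dy 0.13 dz -0.22 w 54.3 t 32.6 F [-0.6 -0.1 -0.2]
tilt world xy deg [5.1  1.69] q [ 37.7  18.2 109.5  -2.4  47.3  16. ]
```

Call:
drive_tool --moves '[{"claw": 1,"dx": 0.03,"dy": 0.12,"dz": -0.15,"yaw": 0},{"claw": 1,"dx": 0,"dy": 0,"dz": 0,"yaw": 0},{"claw": 1,"dx": 0,"dy": 0,"dz": 0,"yaw": 0},{"claw": 1,"dx": 0,"dy": 0,"dz": -0.35,"yaw": 0},{"claw": 1,"dx": 0,"dy": 0,"dz": -0.35,"yaw": 0}]' --grip_force 35

```text
time_s: 33.22
ee_pos: [417.4, 324.1, 109.7]
ee_rot: [174.9, 0.5, 113.2]
force: [0.5, 1.2, -7.7]
gripper_width: 24.0
```

```bash
cat >> h.py <<'E'
def arc(angs,r=42,C=(435.7,287.4)):
    s=telemetry.state(); print(np.round(s['force'],1),s['gripper_width'],s['ee_pos'],s['ee_rot'])
    R=Rn.from_euler('xyz',s['ee_rot'],degrees=True).as_matrix(); C=np.array(C); p=s['ee_pos'][:2]; print('r now',np.hypot(*(p-C)),np.degrees(np.arctan2(*(p-C)[::-1])))
    for a in angs:
        q=C+r*np.array([np.cos(np.radians(a)),np.sin(np.radians(a))]); d=R.T@np.array([*(q-p),0])/20; print(a,np.round(q,1),np.round(d,2)); p=q
E
python3 -c "
from h import *
arc((88.5,64.5,40.5,16.5,-7.5))"
```

```text
[ 0.5  1.2 -7.7] 24.04736888233534 [417.37303282 324.06040561 109.68033229] [174.92383274   0.50250704 113.15636508]
r now 40.986132598621005 116.56100551830599
88.5 [436.8 329.4] [-0.14  0.99  0.09]
64.5 [453.8 325.3] [-0.52  0.7   0.07]
40.5 [467.6 314.7] [-0.76  0.43  0.04]
16.5 [476.  299.3] [-0.87  0.08  0.01]
-7.5 [477.3 281.9] [-0.83 -0.28 -0.02]
```

Call:
drive_tool --moves '[{"claw": 1,"dx": -0.14,"dy": 0.95,"dz": 0.05,"yaw": 0},{"claw": 1,"dx": -0.52,"dy": 0.7,"dz": 0.05,"yaw": 0},{"claw": 1,"dx": -0.76,"dy": 0.43,"dz": 0.03,"yaw": 0},{"claw": 1,"dx": -0.87,"dy": 0.08,"dz": 0,"yaw": 0}]'

```text
time_s: 33.72
ee_pos: [474.4, 301.5, 110.4]
ee_rot: [175.0, 0.1, 113.2]
force: [-0.2, 2.9, -8.8]
gripper_width: 24.0
```

```bash
python3 -c "
from h import *
arc((-7.5,))"
```

```text
[-0.2  2.9 -8.8] 23.974542954388205 [474.3507181  301.50974349 110.35116916] [1.75031276e+02 1.13792932e-01 1.13179144e+02]
r now 41.14563003572265 20.05500101800833
-7.5 [477.3 281.9] [-0.96 -0.25 -0.02]
```

Call:
drive_tool --moves '[{"claw": 1,"dx": -0.55,"dy": -0.05,"dz": 0,"yaw": 0},{"claw": 1,"dx": -0.3,"dy": -0.15,"dz": 0,"yaw": 0},{"claw": 1,"dx": 0,"dy": 0,"dz": 0,"yaw": 0}]'

```text
time_s: 34.1
ee_pos: [476.9, 280.8, 109.0]
ee_rot: [175.3, 0.2, 113.1]
force: [0.3, -1.2, -8.4]
gripper_width: 24.0
```

```bash
python3 -c "
from h import *
arc((-7.5,));tilt()"
```

```text
[ 0.3 -1.2 -8.4] 24.03950201001056 [476.87304647 280.80492225 108.96339548] [175.26879323   0.22403088 113.0947358 ]
r now 41.6978993012042 -9.100304177857662
-7.5 [477.3 281.9] [0.04 0.04 0.  ]
tilt world xy deg [4.43 1.65] q [ 29.8  19.3 104.9  -1.   51.1   7.3]
```

Call:
drive_tool --moves '[{"claw": 1,"dx": 0.05,"dy": 0.02,"dz": 0.35,"yaw": 0},{"claw": 1,"dx": 0,"dy": 0,"dz": 0.4,"yaw": 0},{"claw": 1,"dx": 0,"dy": 0,"dz": 0,"yaw": 0}]'

```text
time_s: 34.48
ee_pos: [477.5, 283.4, 96.7]
ee_rot: [175.2, 0.2, 113.1]
force: [-3.1, -0.3, -3.9]
gripper_width: 24.3
```

```bash
python3 -c "
from h import *
arc((-7.5,));tilt()"
```

```text
[-3.1 -0.3 -3.9] 24.316320853715762 [477.54301047 283.37203269  96.65571425] [1.75163013e+02 1.59844602e-01 1.13124759e+02]
r now 42.03643711711024 -5.498566834745514
-7.5 [477.3 281.9] [-0.06 -0.04 -0.  ]
tilt world xy deg [4.51 1.75] q [ 29.9  20.2 105.7  -1.   49.4   7.4]
```

Call:
drive_tool --moves '[{"claw": 1,"dx": -0.05,"dy": -0.03,"dz": 0.1,"yaw": 0},{"claw": -0.3,"dx": 0,"dy": 0,"dz": 0,"yaw": 0},{"claw": -0.4,"dx": 0,"dy": 0,"dz": -0.5,"yaw": 0},{"claw": -0.6,"dx": 0,"dy": 0,"dz": -1,"yaw": 0},{"claw": -1,"dx": -0.8,"dy": -0.5,"dz": -1,"yaw": 0}]'

```text
time_s: 35.1
ee_pos: [474.6, 266.1, 149.1]
ee_rot: [174.4, 0.0, 113.3]
force: [0.6, -1.0, -0.1]
gripper_width: 61.3
```

Call:
drive_tool --moves '[{"claw": -1,"dx": -1,"dy": -0.6,"dz": -0.5,"yaw": 0},{"claw": -1,"dx": -1,"dy": -0.8,"dz": -0.5,"yaw": 0},{"claw": -1,"dx": -1,"dy": -0.8,"dz": 0,"yaw": 0}]'

```text
time_s: 35.48
ee_pos: [460.7, 193.4, 170.4]
ee_rot: [173.5, 0.1, 113.4]
force: [0.5, 0.6, -0.1]
gripper_width: 90.2
```

```bash
cat >> h.py <<'E'
def overlay(f,wa,fn):
    C=np.array([435.7,287.4]); c=f['color'].copy(); K=C-42*np.array([np.cos(np.radians(wa)),np.sin(np.radians(wa))])
    for z,k in ((117,(0,0,255)),(122,(0,255,0))):
        for t in np.arange(0,6.3,.3):
            p=proj(f,[K[0]+12.5*np.cos(t),K[1]+12.5*np.sin(t),z]); cv2.circle(c,(int(p[0]*16),int(p[1]*16)),8,k,-1,shift=4)
    for a in (-36,36):
      for r in (57,130):
        t=np.radians(wa+a); p=proj(f,[C[0]+r*np.cos(t),C[1]+r*np.sin(t),69]); cv2.circle(c,(int(p[0]),int(p[1])),2,(0,0,255),-1)
    u,v=proj(f,[*C,69]); u=int(np.clip(u,130,510)); v=int(np.clip(v,100,300))
    cv2.imwrite('pics/'+fn,cv2.resize(c[v-100:v+100,u-130:u+130],None,fx=2.9,fy=2.9))
E
python3 -c "
from h import *
go(460,-371,130);tilt();f=snap('wrist','w12.png');overlay(f,172.5,'w12c.png'); t=snap('top','t3.png')
cv2.imwrite('pics/t3c.png',cv2.resize(t['color'][175:255,305:445],None,fx=3.6,fy=3.6,interpolation=2))"
```

```text
at [460.7 193.4 170.4] rot [1.735e+02 1.000e-01 1.134e+02] units dx -25.88 dy -11.41 dz 0.77 w 90.2 t 35.48 F [ 0.5  0.6 -0.1]
tilt world xy deg [5.96 2.5 ] q [ 21.4  10.3 107.8   0.2  55.4  -2.2]
```

View pics/w12c.png

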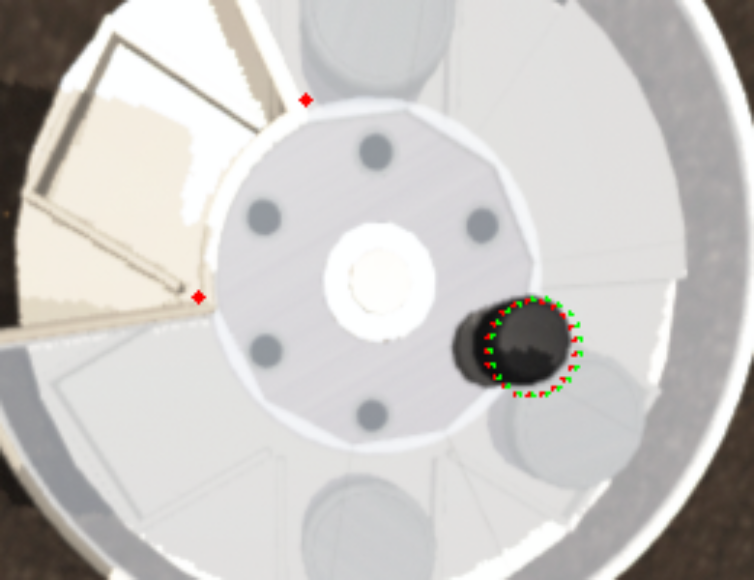

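View pics/t3c.png

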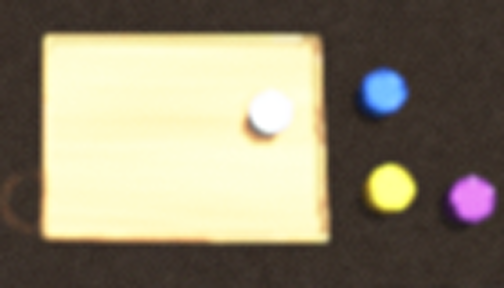

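Hood is pinned over empty bay2. The cap is at or below the home ring, so it is not raised. One bare tin is left on the tray, unmoved, so I go for it.

Call:
drive_tool --moves '[{"claw": -1,"dx": -1,"dy": -0.5,"dz": 0,"yaw": -1},{"claw": -1,"dx": -1,"dy": -0.7,"dz": 0,"yaw": -1},{"claw": -1,"dx": -1,"dy": -0.9,"dz": 0,"yaw": -1},{"claw": -1,"dx": -0.95,"dy": -1,"dz": 0,"yaw": 0},{"claw": -1,"dx": -0.95,"dy": -1,"dz": 0,"yaw": 0}]'

```text
time_s: 36.2
ee_pos: [466.8, 65.3, 167.9]
ee_rot: [173.7, 3.3, 140.0]
force: [0.6, -0.9, -0.5]
gripper_width: 91.0
```

Call:
drive_tool --moves '[{"claw": -1,"dx": -0.9,"dy": -1,"dz": 0,"yaw": 0},{"claw": -1,"dx": -0.9,"dy": -1,"dz": 0,"yaw": 0},{"claw": -1,"dx": -0.9,"dy": -1,"dz": 0,"yaw": 0},{"claw": -1,"dx": -0.9,"dy": -1,"dz": 0,"yaw": 0},{"claw": -1,"dx": -0.9,"dy": -1,"dz": 0,"yaw": 0}]'

```text
time_s: 36.83
ee_pos: [480.0, -71.4, 165.8]
ee_rot: [173.2, 4.0, 140.0]
force: [0.2, 0.5, -0.3]
gripper_width: 91.0
```

```bash
python3 -c "
from h import *
go(460,-371,130);tilt()"
```

```text
at [480.  -71.4 165.8] rot [173.2   4.  140. ] units dx -8.71 dy -12.32 dz 0.94 w 91.0 t 36.83 F [ 0.2  0.5 -0.3]
tilt world xy deg [7.39 2.7 ] q [-12.8   9.1 110.2   5.3  54.1 -65.9]
```

Call:
drive_tool --moves '[{"claw": -1,"dx": -0.75,"dy": -1,"dz": 0,"yaw": 0},{"claw": -1,"dx": -0.75,"dy": -1,"dz": 0,"yaw": 0},{"claw": -1,"dx": -0.75,"dy": -1,"dz": 0,"yaw": 0},{"claw": -1,"dx": -0.75,"dy": -1,"dz": 0,"yaw": 0},{"claw": -1,"dx": -0.75,"dy": -1,"dz": 0,"yaw": 0}]'

```text
time_s: 37.45
ee_pos: [482.1, -200.5, 162.5]
ee_rot: [172.9, 4.7, 140.0]
force: [-0.9, -1.2, 0.1]
gripper_width: 91.3
```

Call:
drive_tool --moves '[{"claw": -1,"dx": -0.6,"dy": -1,"dz": 0,"yaw": -0.9},{"claw": -1,"dx": -0.55,"dy": -1,"dz": 0,"yaw": -0.9},{"claw": -1,"dx": -0.4,"dy": -1,"dz": 0,"yaw": -0.9},{"claw": -1,"dx": -0.4,"dy": -1,"dz": 0,"yaw": -0.9},{"claw": -1,"dx": -0.4,"dy": -1,"dz": 0,"yaw": -0.9}]'

```text
time_s: 38.08
ee_pos: [491.7, -315.6, 161.2]
ee_rot: [177.9, 8.8, -179.9]
force: [0.9, -0.0, 0.4]
gripper_width: 91.0
```

```bash
python3 -c "
from h import *
go(460,-371,130);tilt();snap('wrist','w13.png')"
```

```text
at [ 491.7 -315.6  161.2] rot [ 177.9    8.8 -179.9] units dx 1.81 dy -2.81 dz 1.19 w 91.0 t 38.08 F [ 0.9 -0.   0.4]
tilt world xy deg [8.71 2.16] q [ -37.9   18.5   98.1    8.3   58.1 -132.3]
```

View pics/w13.png

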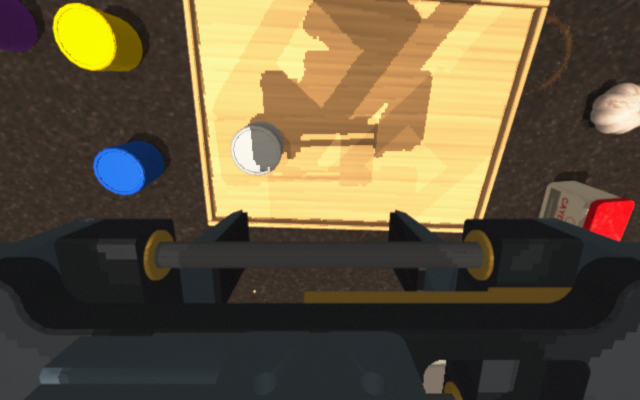

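```bash
python3 -c "
from h import *
f=grab_frame('wrist'); p=ray(f,257,149,52); print(p); go(p[0],p[1],100); go(p[0],p[1],29)"
```

```text
[ 460.96910305 -374.74147399   52.        ]
at [ 492.3 -316.7  161.1] rot [177.9   8.8 179.8] units dx 2.01 dy -3.01 dz 2.67 w 91.2 t 38.17 F [ 0.3  0.6 -0.4]
at [ 492.3 -316.7  161.1] rot [177.9   8.8 179.8] units dx 2.55 dy -3.13 dz 6.18 w 91.2 t 38.17 F [ 0.3  0.6 -0.4]
```

Call:
drive_tool --moves '[{"claw": -1,"dx": 0.8,"dy": -1,"dz": 0.8,"yaw": 0},{"claw": -1,"dx": 0.8,"dy": -1,"dz": 0.9,"yaw": 0},{"claw": -1,"dx": 0.5,"dy": -0.9,"dz": 1,"yaw": 0},{"claw": -1,"dx": 0,"dy": 0,"dz": 0.5,"yaw": 0}]'

```text
time_s: 38.67
ee_pos: [464.4, -372.4, 89.9]
ee_rot: [178.0, 9.1, 179.5]
force: [0.2, 0.0, 0.9]
gripper_width: 91.2
```

```bash
python3 -c "
from h import *
go(462.5,-373,29);tilt();f=snap('wrist','w14.png')"
```

```text
at [ 464.4 -372.4   89.9] rot [178.    9.1 179.5] units dx 0.57 dy -0.14 dz 2.99 w 91.2 t 38.67 F [0.2 0.  0.9]
tilt world xy deg [9.09 1.94] q [ -44.2   23.6  101.8   10.2   49.9 -140.1]
```

View pics/w14.png

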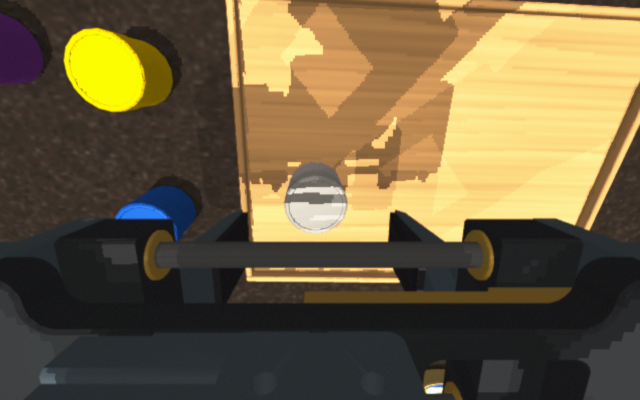

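Call:
drive_tool --moves '[{"claw": -1,"dx": 0.25,"dy": -0.1,"dz": 0.8,"yaw": 0.7},{"claw": -1,"dx": 0.2,"dy": 0,"dz": 1,"yaw": 0.6},{"claw": -0.6,"dx": 0.1,"dy": 0,"dz": 0.8,"yaw": 0},{"claw": -0.4,"dx": 0,"dy": 0,"dz": 0.3,"yaw": 0}]'

```text
time_s: 39.22
ee_pos: [467.3, -368.0, 31.6]
ee_rot: [176.2, 8.8, 168.1]
force: [1.0, 0.1, -0.1]
gripper_width: 74.1
```

```bash
python3 -c "
from h import *
go(462.5,-373,29);tilt()"
```

```text
at [ 467.3 -368.    31.6] rot [176.2   8.8 168.1] units dx 0.20 dy -0.30 dz 0.08 w 74.1 t 39.23 F [ 1.   0.1 -0.1]
tilt world xy deg [9.34 1.9 ] q [ -43.8   27.4  105.6   11.8   42.1 -130.6]
```

Call:
drive_tool --moves '[{"claw": -0.4,"dx": 0.2,"dy": -0.3,"dz": 0.08,"yaw": 0},{"claw": 1,"dx": 0,"dy": 0,"dz": 0,"yaw": 0},{"claw": 1,"dx": 0,"dy": 0,"dz": 0,"yaw": 0},{"claw": 1,"dx": 0,"dy": 0,"dz": 0,"yaw": 0}]' --grip_force 25

```text
time_s: 39.72
ee_pos: [463.3, -373.8, 30.3]
ee_rot: [176.3, 8.9, 168.2]
force: [-1.2, -0.2, -1.3]
gripper_width: 50.0
```

```bash
python3 -c "
from h import *
go(349.4,298.8,140);tilt()"
```

```text
at [ 463.3 -373.8   30.3] rot [176.3   8.9 168.2] units dx 11.45 dy 32.16 dz -5.29 w 50.0 t 39.73 F [-1.2 -0.2 -1.3]
tilt world xy deg [9.44 1.81] q [ -44.5   27.5  105.7   11.9   41.9 -131.5]
```

Call:
drive_tool --moves '[{"claw": 1,"dx": 0,"dy": 0,"dz": -0.5,"yaw": 0},{"claw": 1,"dx": 0,"dy": 0.4,"dz": -0.8,"yaw": 0},{"claw": 1,"dx": 0.3,"dy": 0.8,"dz": -0.8,"yaw": 0},{"claw": 1,"dx": 0.4,"dy": 1,"dz": -0.8,"yaw": 0},{"claw": 1,"dx": 0.4,"dy": 1,"dz": -0.8,"yaw": 0}]'

```text
time_s: 40.35
ee_pos: [441.7, -307.3, 109.2]
ee_rot: [176.3, 9.0, 168.1]
force: [-0.3, 0.2, -0.6]
gripper_width: 50.3
```

Call:
drive_tool --moves '[{"claw": 1,"dx": 0.4,"dy": 1,"dz": -0.5,"yaw": 0},{"claw": 1,"dx": 0.4,"dy": 1,"dz": -0.5,"yaw": 0},{"claw": 1,"dx": 0.4,"dy": 1,"dz": -0.2,"yaw": 0},{"claw": 1,"dx": 0.4,"dy": 1,"dz": -0.1,"yaw": 0},{"claw": 1,"dx": 0.4,"dy": 1,"dz": -0.1,"yaw": 0}]'

```text
time_s: 40.98
ee_pos: [416.8, -196.9, 143.6]
ee_rot: [176.5, 9.4, 168.1]
force: [0.3, -0.2, -0.6]
gripper_width: 49.9
```

```bash
python3 -c "
from h import *
go(349.4,298.8,140);tilt()"
```

```text
at [ 416.8 -196.9  143.6] rot [176.5   9.4 168.1] units dx 8.32 dy 23.59 dz 0.25 w 49.9 t 40.98 F [ 0.3 -0.2 -0.6]
tilt world xy deg [9.89 1.52] q [ -31.4    7.8  115.9    8.6   48.9 -115.1]
```

Call:
drive_tool --moves '[{"claw": 1,"dx": 0.35,"dy": 1,"dz": 0,"yaw": 0},{"claw": 1,"dx": 0.35,"dy": 1,"dz": 0,"yaw": 0},{"claw": 1,"dx": 0.35,"dy": 1,"dz": 0,"yaw": 0},{"claw": 1,"dx": 0.35,"dy": 1,"dz": 0,"yaw": 0},{"claw": 1,"dx": 0.35,"dy": 1,"dz": 0,"yaw": 0}]'

```text
time_s: 41.6
ee_pos: [399.8, -85.4, 146.0]
ee_rot: [176.4, 9.5, 168.1]
force: [1.0, 0.1, -1.8]
gripper_width: 49.8
```

Call:
drive_tool --moves '[{"claw": 1,"dx": 0.35,"dy": 1,"dz": 0,"yaw": 0},{"claw": 1,"dx": 0.35,"dy": 1,"dz": 0,"yaw": 0},{"claw": 1,"dx": 0.35,"dy": 1,"dz": 0,"yaw": 0},{"claw": 1,"dx": 0.35,"dy": 1,"dz": 0,"yaw": 0},{"claw": 1,"dx": 0.35,"dy": 1,"dz": 0,"yaw": 0}]'

```text
time_s: 42.22
ee_pos: [381.9, 25.2, 148.0]
ee_rot: [176.4, 9.6, 168.1]
force: [-0.1, 0.3, 0.5]
gripper_width: 50.1
```

Call:
drive_tool --moves '[{"claw": 1,"dx": 0.35,"dy": 1,"dz": 0,"yaw": 0},{"claw": 1,"dx": 0.35,"dy": 1,"dz": 0,"yaw": 0},{"claw": 1,"dx": 0.35,"dy": 1,"dz": 0,"yaw": 0},{"claw": 1,"dx": 0.35,"dy": 1,"dz": 0,"yaw": 0},{"claw": 1,"dx": 0.35,"dy": 1,"dz": 0,"yaw": 0}]'

```text
time_s: 42.85
ee_pos: [363.4, 134.9, 150.1]
ee_rot: [176.3, 9.7, 168.1]
force: [0.8, 0.3, -1.0]
gripper_width: 49.8
```

```bash
python3 -c "
from h import *
go(349.4,298.8,140);tilt();f=snap('wrist','w15.png')"
```

```text
at [363.4 134.9 150.1] rot [176.3   9.7 168.1] units dx 2.43 dy 7.85 dz 0.61 w 49.8 t 42.85 F [ 0.8  0.3 -1. ]
tilt world xy deg [10.21  1.66] q [ 20.4  -0.5 124.1  -2.8  46.2 -56.2]
```

View pics/w15.png

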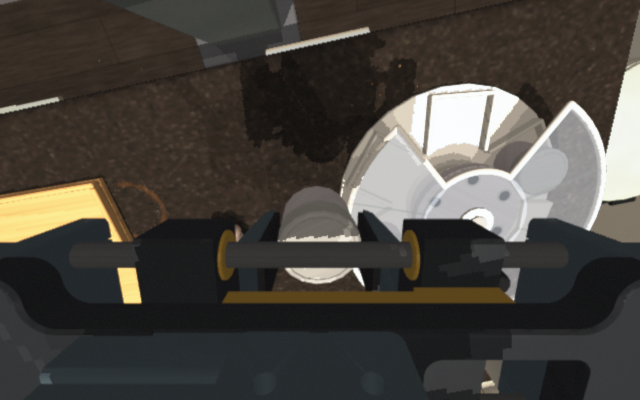

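Call:
drive_tool --moves '[{"claw": 1,"dx": 0.3,"dy": 1,"dz": 0,"yaw": -0.1},{"claw": 1,"dx": 0.3,"dy": 1,"dz": 0,"yaw": -0.1},{"claw": 1,"dx": 0.25,"dy": 1,"dz": 0.1,"yaw": -0.1},{"claw": 1,"dx": 0.25,"dy": 1,"dz": 0.2,"yaw": -0.1},{"claw": 1,"dx": 0.25,"dy": 1,"dz": 0.2,"yaw": -0.1}]'

```text
time_s: 43.52
ee_pos: [352.5, 241.8, 143.3]
ee_rot: [176.9, 10.1, 172.6]
force: [0.1, 0.3, -1.4]
gripper_width: 49.9
```

```bash
python3 -c "
from h import *
go(352.2,298.8,100);tilt()"
```

```text
at [352.5 241.8 143.3] rot [176.9  10.1 172.6] units dx 0.75 dy 2.71 dz 2.22 w 49.9 t 43.52 F [ 0.1  0.3 -1.4]
tilt world xy deg [10.31  1.8 ] q [ 36.6   4.2 120.4  -6.5  46.2 -42.1]
```

Call:
drive_tool --moves '[{"claw": 1,"dx": 0.2,"dy": 1,"dz": 0.2,"yaw": 0},{"claw": 1,"dx": 0.2,"dy": 0.9,"dz": 0.3,"yaw": 0},{"claw": 1,"dx": 0.1,"dy": 0.5,"dz": 0.4,"yaw": 0},{"claw": 1,"dx": 0,"dy": 0.1,"dz": 0.2,"yaw": 0},{"claw": 1,"dx": 0,"dy": 0,"dz": 0,"yaw": 0}]'

```text
time_s: 44.15
ee_pos: [350.8, 294.2, 122.3]
ee_rot: [176.9, 10.1, 172.7]
force: [-1.5, 0.3, -0.8]
gripper_width: 50.2
```

```bash
python3 -c "
from h import *
go(352.2,298.8,62);tilt();f=snap('wrist','w16.png')"
```

```text
at [350.8 294.2 122.3] rot [176.9  10.1 172.7] units dx 0.49 dy 0.08 dz 2.99 w 50.2 t 44.15 F [-1.5  0.3 -0.8]
tilt world xy deg [10.29  1.78] q [ 42.7   8.7 118.6  -8.2  44.1 -34.8]
```

View pics/w16.png

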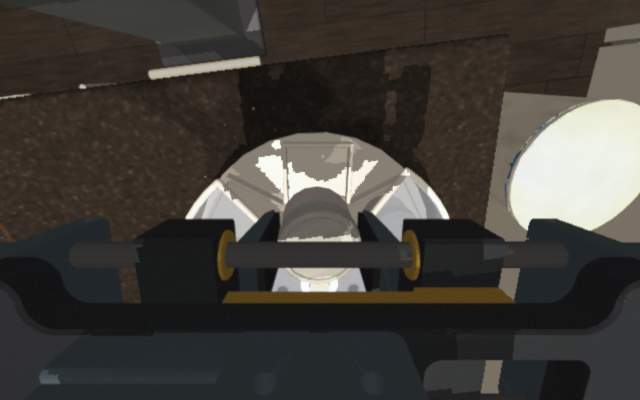

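```bash
python3 -c "
from h import *
f=grab_frame('wrist'); g=f['color'][180:250,260:380]; cv2.imwrite('pics/w16c.png',cv2.resize(g,None,fx=6,fy=6))
s=telemetry.state();zb=s['ee_pos'][2]-24.3
print(ray(f,319,187,zb),s['ee_pos'])"
```

```text
[327.49429088 298.4925072   98.38593922] [351.03113873 294.18012313 122.68593922]
```

View pics/w16c.png

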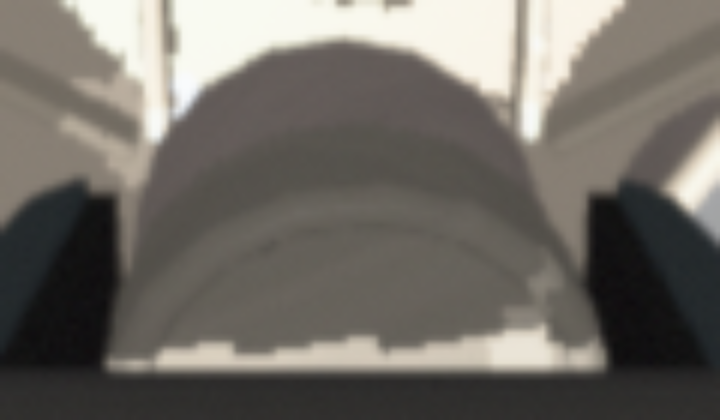

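```bash
python3 -c "
from h import *
go(350.5,298,60)"
```

```text
at [351.  294.2 122.7] rot [176.9  10.1 172.7] units dx 0.60 dy 0.02 dz 3.08 w 50.2 t 44.25 F [-0.5  0.3 -1.3]
```

Call:
drive_tool --moves '[{"claw": 1,"dx": 0.25,"dy": 0.05,"dz": 0.8,"yaw": 0},{"claw": 1,"dx": 0.2,"dy": 0.03,"dz": 0.9,"yaw": 0},{"claw": 1,"dx": 0.15,"dy": 0.03,"dz": 0.9,"yaw": 0},{"claw": 1,"dx": 0,"dy": 0,"dz": 0.4,"yaw": 0},{"claw": 1,"dx": 0,"dy": 0,"dz": 0,"yaw": 0}]'

```text
time_s: 44.88
ee_pos: [352.1, 298.8, 62.3]
ee_rot: [176.7, 10.3, 172.5]
force: [0.0, 0.1, -1.0]
gripper_width: 50.0
```

```bash
python3 -c "
from h import *
go(350.5,298,35);tilt();f=snap('wrist','w17.png')
g=f['color'][120:290,220:420]; cv2.imwrite('pics/w17c.png',cv2.resize(g,None,fx=4,fy=3.5))"
```

```text
at [352.1 298.8  62.3] rot [176.7  10.3 172.5] units dx 0.32 dy -0.13 dz 1.32 w 50.0 t 44.88 F [ 0.   0.1 -1. ]
tilt world xy deg [10.53  1.92] q [ 43.1  14.  123.1 -10.3  34.3 -31.6]
```

View pics/w17c.png

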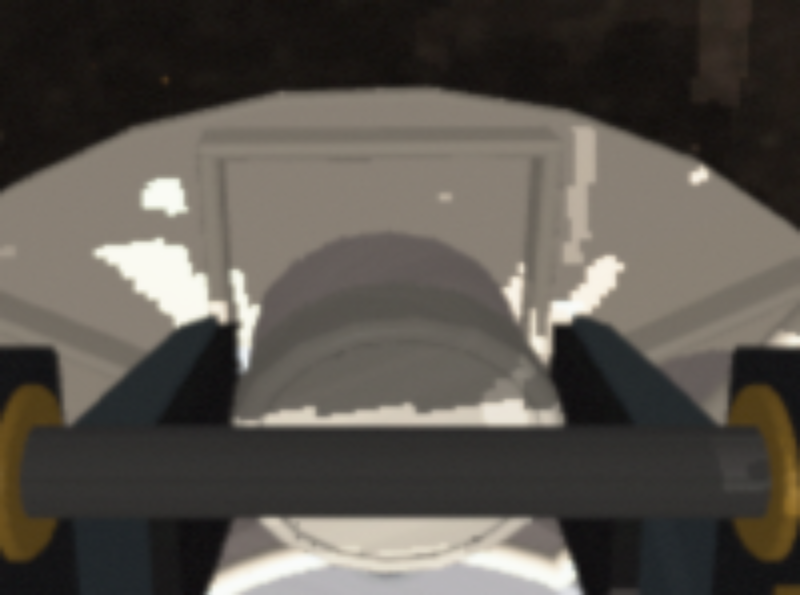

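Call:
drive_tool --moves '[{"claw": 1,"dx": 0.15,"dy": -0.1,"dz": 0.5,"yaw": 0},{"claw": 1,"dx": 0.1,"dy": 0,"dz": 0.4,"yaw": 0},{"claw": 1,"dx": 0.05,"dy": 0,"dz": 0.2,"yaw": 0},{"claw": 1,"dx": 0,"dy": 0,"dz": 0,"yaw": 0}]'

```text
time_s: 45.42
ee_pos: [350.8, 298.9, 39.4]
ee_rot: [176.6, 10.4, 172.5]
force: [-0.4, 0.5, -1.6]
gripper_width: 50.0
```

```bash
python3 -c "
from h import *
go(350.5,298,35)
f=snap('wrist','w18.png')
g=f['color'][120:290,220:420]; cv2.imwrite('pics/w18c.png',cv2.resize(g,None,fx=4,fy=3.5))"
```

```text
at [350.8 298.9  39.4] rot [176.6  10.4 172.5] units dx 0.05 dy -0.06 dz 0.21 w 50.0 t 45.42 F [-0.4  0.5 -1.6]
```

View pics/w18c.png

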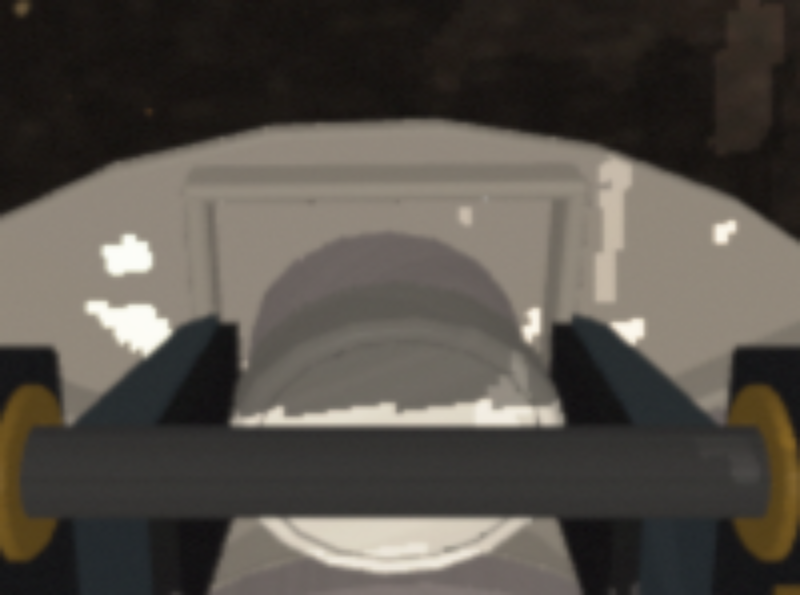

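Call:
drive_tool --moves '[{"claw": 1,"dx": 0.05,"dy": -0.04,"dz": 0.22,"yaw": 0},{"claw": 1,"dx": 0,"dy": 0,"dz": 0.03,"yaw": 0},{"claw": -0.35,"dx": 0,"dy": 0,"dz": 0,"yaw": 0},{"claw": -0.35,"dx": 0,"dy": 0,"dz": 0,"yaw": 0}]'

```text
time_s: 45.98
ee_pos: [351.4, 299.2, 34.9]
ee_rot: [176.5, 10.5, 172.4]
force: [0.1, -0.1, -0.6]
gripper_width: 61.2
```

```bash
python3 -c "
from h import *
go(350.5,298,35)
f=snap('wrist','w19.png')
g=f['color'][120:290,220:420]; cv2.imwrite('pics/w19c.png',cv2.resize(g,None,fx=4,fy=3.5))"
```

```text
at [351.4 299.2  34.9] rot [176.5  10.5 172.4] units dx 0.03 dy -0.06 dz -0.02 w 61.2 t 45.98 F [ 0.1 -0.1 -0.6]
```

View pics/w19c.png

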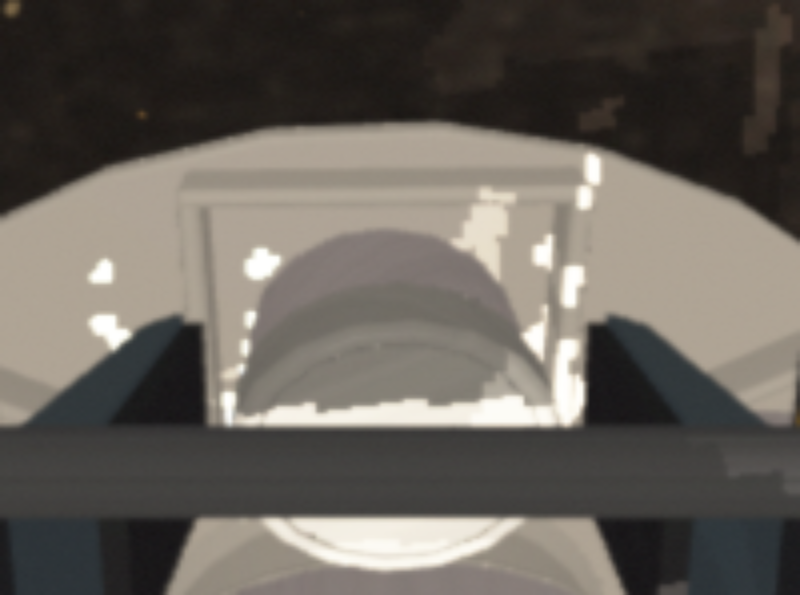

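The tin stands in the bay2 pocket. I withdraw and go to the cap.

Call:
drive_tool --moves '[{"claw": -0.35,"dx": 0,"dy": 0,"dz": -0.6,"yaw": 0},{"claw": -0.35,"dx": 0,"dy": 0,"dz": -1,"yaw": 0},{"claw": -0.35,"dx": 0,"dy": 0,"dz": -1,"yaw": 0},{"claw": -0.35,"dx": 0,"dy": 0,"dz": -1,"yaw": 0},{"claw": -0.35,"dx": -0.5,"dy": 0,"dz": -1,"yaw": 0}]'

```text
time_s: 46.65
ee_pos: [342.3, 294.0, 131.8]
ee_rot: [176.5, 10.4, 172.5]
force: [0.1, 0.1, 0.7]
gripper_width: 61.4
```

Call:
drive_tool --moves '[{"claw": -0.35,"dx": -1,"dy": 0,"dz": -0.6,"yaw": 0},{"claw": -0.35,"dx": -1,"dy": 0,"dz": -0.2,"yaw": 0},{"claw": -0.35,"dx": -1,"dy": 0,"dz": -0.2,"yaw": 0},{"claw": -0.35,"dx": -1,"dy": 0,"dz": 0,"yaw": 0}]'

```text
time_s: 47.15
ee_pos: [417.8, 283.7, 173.3]
ee_rot: [176.0, 10.7, 172.6]
force: [0.2, 0.4, -0.1]
gripper_width: 61.7
```

```bash
python3 -c "
from h import *
go(479,282,98);tilt();f=snap('wrist','w20.png')"
```

```text
at [417.8 283.7 173.3] rot [176.   10.7 172.6] units dx -2.29 dy 0.02 dz 4.28 w 61.7 t 47.15 F [ 0.2  0.4 -0.1]
tilt world xy deg [11.06  2.54] q [ 35.8   8.8 110.   -5.7  50.8 -43.9]
```

View pics/w20.png

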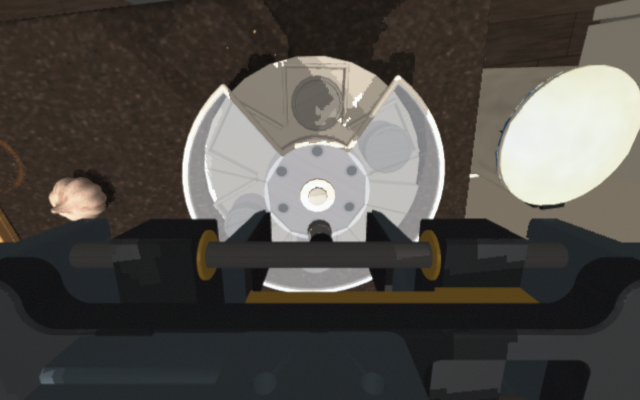

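Call:
drive_tool --moves '[{"claw": -0.35,"dx": -0.9,"dy": 0,"dz": 0.6,"yaw": 0},{"claw": -0.35,"dx": -0.8,"dy": 0,"dz": 0.9,"yaw": 0},{"claw": -0.35,"dx": -0.4,"dy": 0,"dz": 0.9,"yaw": 0},{"claw": -0.35,"dx": 0,"dy": 0,"dz": 0.6,"yaw": 0},{"claw": -0.2,"dx": 0,"dy": 0,"dz": 0.3,"yaw": 0}]'

```text
time_s: 47.82
ee_pos: [475.9, 280.9, 112.6]
ee_rot: [176.1, 10.7, 172.5]
force: [-0.9, 0.2, 0.7]
gripper_width: 55.9
```

```bash
python3 -c "
from h import *
go(479,282,96);tilt()"
```

```text
at [475.9 280.9 112.6] rot [176.1  10.7 172.5] units dx 0.01 dy 0.01 dz 0.84 w 55.9 t 47.83 F [-0.9  0.2  0.7]
tilt world xy deg [11.07  2.53] q [ 31.6  16.5 109.7  -5.3  43.1 -47.8]
```

Call:
drive_tool --moves '[{"claw": -0.2,"dx": 0,"dy": 0,"dz": 0.7,"yaw": 0},{"claw": 0,"dx": 0,"dy": 0,"dz": 0.1,"yaw": 0},{"claw": 1,"dx": 0,"dy": 0,"dz": 0,"yaw": 0},{"claw": 1,"dx": 0,"dy": 0,"dz": 0,"yaw": 0},{"claw": 1,"dx": 0,"dy": 0,"dz": 0,"yaw": 0}]' --grip_force 35

```text
time_s: 48.45
ee_pos: [478.4, 282.2, 95.9]
ee_rot: [176.0, 10.7, 172.6]
force: [0.9, 0.0, -3.0]
gripper_width: 24.0
```

```bash
python3 -c "
from h import *
go(479,282,96);R=Rn.from_euler('xyz',telemetry.state()['ee_rot'],degrees=True).as_matrix();print(R.T@[0,0,14]/20)"
```

```text
at [478.4 282.2  95.9] rot [176.   10.7 172.6] units dx -0.03 dy -0.01 dz -0.00 w 24.0 t 48.45 F [ 0.9  0.  -3. ]
[-0.13043884  0.0474757  -0.68609895]
```

Now lift straight up (world vertical).

Call:
drive_tool --moves '[{"claw": 1,"dx": -0.07,"dy": 0.03,"dz": -0.36,"yaw": 0},{"claw": 1,"dx": -0.07,"dy": 0.02,"dz": -0.36,"yaw": 0},{"claw": 1,"dx": 0,"dy": 0,"dz": 0,"yaw": 0}]'

```text
time_s: 48.82
ee_pos: [478.0, 281.3, 110.0]
ee_rot: [176.2, 10.7, 172.7]
force: [3.4, 0.8, -8.4]
gripper_width: 23.9
```

```bash
python3 -c "
from h import *
arc((-31.5,-55.5,-79.5,-103.5,-127.5))"
```

```text
[ 3.4  0.8 -8.4] 23.926325840826962 [478.03947394 281.25179374 110.02519122] [176.19387035  10.65899704 172.67943083]
r now 42.78354231981354 -8.262292153153231
-31.5 [471.5 265.5] [ 0.22 -0.82 -0.1 ]
-55.5 [459.5 252.8] [ 0.51 -0.7  -0.14]
-79.5 [443.4 246.1] [ 0.74 -0.42 -0.17]
-103.5 [425.9 246.6] [ 0.85 -0.08 -0.17]
-127.5 [410.1 254.1] [ 0.82  0.28 -0.14]
```

Call:
drive_tool --moves '[{"claw": 1,"dx": 0.22,"dy": -0.82,"dz": -0.1,"yaw": 0},{"claw": 1,"dx": 0.51,"dy": -0.7,"dz": -0.13,"yaw": 0},{"claw": 1,"dx": 0.74,"dy": -0.42,"dz": -0.16,"yaw": 0},{"claw": 1,"dx": 0.82,"dy": -0.08,"dz": -0.16,"yaw": 0}]'

```text
time_s: 49.32
ee_pos: [426.1, 246.3, 109.1]
ee_rot: [176.0, 10.8, 172.6]
force: [3.7, 7.5, -8.9]
gripper_width: 23.7
```

```bash
python3 -c "
from h import *
arc((-127.5,))"
```

```text
[ 3.7  7.5 -8.9] 23.74467429832894 [426.13544201 246.2773875  109.12718247] [176.01848615  10.76875324 172.57370238]
r now 42.220256139548496 -103.09342599291722
-127.5 [410.1 254.1] [ 0.83  0.29 -0.14]
```

Call:
drive_tool --moves '[{"claw": 1,"dx": 0.45,"dy": 0.12,"dz": -0.08,"yaw": 0},{"claw": 1,"dx": 0.3,"dy": 0.2,"dz": -0.05,"yaw": 0},{"claw": 1,"dx": 0,"dy": 0,"dz": 0,"yaw": 0}]'

```text
time_s: 49.7
ee_pos: [408.7, 256.0, 109.8]
ee_rot: [175.9, 10.8, 172.7]
force: [1.3, 2.1, -8.6]
gripper_width: 24.3
```

```bash
python3 -c "
from h import *
arc((-127.5,)); go(411.2,254.4,96)"
```

```text
[ 1.3  2.1 -8.6] 24.279927229010486 [408.74616349 256.04042803 109.79458371] [175.92628687  10.77560251 172.67426165]
r now 41.35132472633021 -130.6793577198194
-127.5 [410.1 254.1] [-0.08 -0.09  0.01]
at [408.7 256.  109.8] rot [175.9  10.8 172.7] units dx -0.00 dy -0.12 dz 0.70 w 24.3 t 49.7 F [ 1.3  2.1 -8.6]
```

Call:
drive_tool --moves '[{"claw": 1,"dx": -0.06,"dy": -0.09,"dz": 0.1,"yaw": 0},{"claw": 1,"dx": 0.05,"dy": -0.02,"dz": 0.35,"yaw": 0},{"claw": 1,"dx": 0.03,"dy": 0,"dz": 0.3,"yaw": 0},{"claw": 1,"dx": 0,"dy": 0,"dz": 0,"yaw": 0}]'

```text
time_s: 50.2
ee_pos: [412.0, 254.1, 95.7]
ee_rot: [176.0, 10.9, 172.7]
force: [-1.5, -1.5, 2.7]
gripper_width: 24.2
```

```bash
python3 -c "
from h import *
go(411.2,254.4,96)"
```

```text
at [412.  254.1  95.7] rot [176.   10.9 172.7] units dx 0.04 dy 0.01 dz -0.02 w 24.2 t 50.2 F [-1.5 -1.5  2.7]
```

Now at the home height and pressing on the stop. Release, rise and check.

Call:
drive_tool --moves '[{"claw": -0.3,"dx": 0,"dy": 0,"dz": 0,"yaw": 0},{"claw": -0.3,"dx": 0,"dy": 0,"dz": 0,"yaw": 0},{"claw": -0.4,"dx": 0,"dy": 0,"dz": -0.6,"yaw": 0},{"claw": -0.6,"dx": 0,"dy": 0,"dz": -1,"yaw": 0},{"claw": -0.6,"dx": -0.5,"dy": 0,"dz": -1,"yaw": 0}]'

```text
time_s: 50.82
ee_pos: [412.0, 250.3, 151.1]
ee_rot: [175.9, 10.9, 172.7]
force: [0.9, 0.2, -0.2]
gripper_width: 70.8
```

Call:
drive_tool --moves '[{"claw": -0.6,"dx": -1,"dy": 0,"dz": -1,"yaw": 0},{"claw": -0.6,"dx": -1,"dy": 0,"dz": -1,"yaw": 0},{"claw": -0.6,"dx": -1,"dy": 0,"dz": -1,"yaw": 0},{"claw": -0.6,"dx": -1,"dy": 0,"dz": -1,"yaw": 0},{"claw": -0.6,"dx": 0,"dy": 0,"dz": 0,"yaw": 0}]'

```text
time_s: 51.45
ee_pos: [476.6, 236.9, 254.3]
ee_rot: [175.6, 11.4, 172.6]
force: [0.0, -0.2, 0.1]
gripper_width: 72.9
```

```bash
python3 -c "
from h import *
go(411.2,254.4,96);f=snap('wrist','w21.png');overlay(f,52.5,'w21c.png');snap('top','t4.png');s=snap('scene','s4.png')
C=(435.7,287.4)
t=cv2.imread('pics/t4.png');cv2.imwrite('pics/t4c.png',cv2.resize(t[175:260,180:280],None,fx=7,fy=7,interpolation=2))"
```

```text
at [476.6 236.9 254.3] rot [175.6  11.4 172.6] units dx 4.86 dy -0.10 dz 7.11 w 72.9 t 51.45 F [ 0.  -0.2  0.1]
```

View pics/w21c.png

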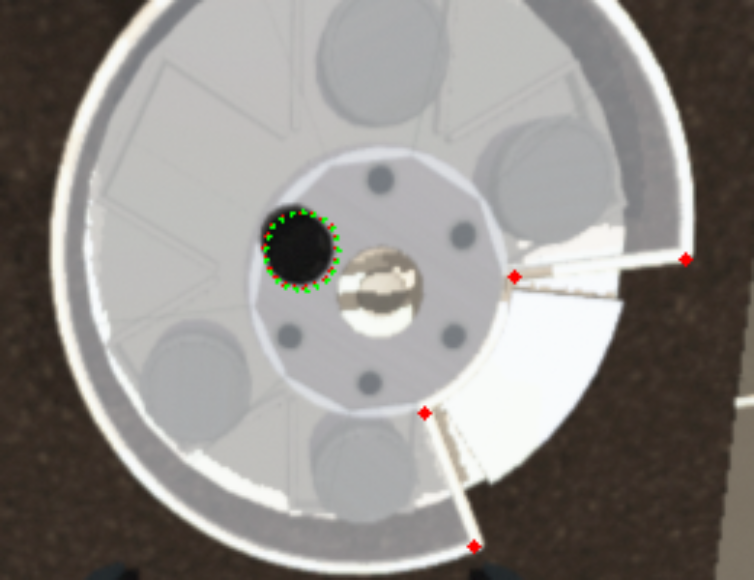

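View pics/w21.png

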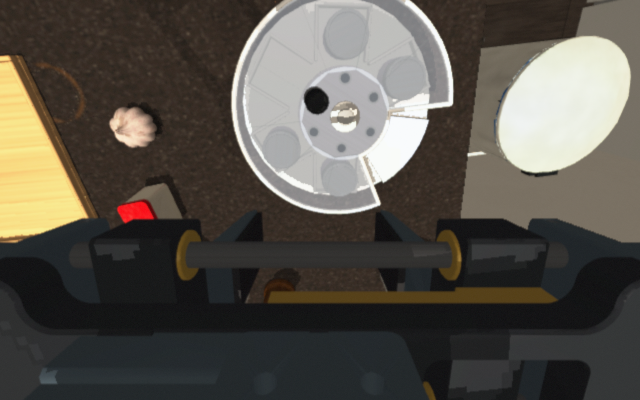

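View pics/s4.png

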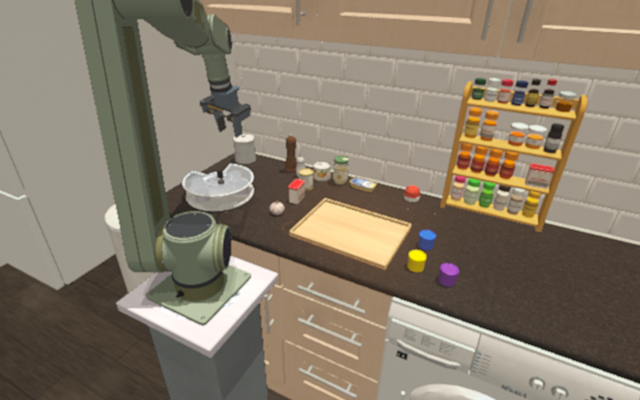

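The tray is empty and the hood closed. The bay2 tin looks large in the crop, so I check it with projected circles at the expected tin-top height.

```bash
python3 -c "
from h import *
f=grab_frame('wrist'); c=cv2.resize(f['color'][0:220,220:470],None,fx=3,fy=3,interpolation=2)[:590]
C=np.array([435.7,287.4])
for k in (1,2,4,5):
    a=np.radians(52.5+60*k); b=C+87*np.array([np.cos(a),np.sin(a)])
    for z,col in ((56,(0,0,255)),(10,(255,0,0))):
        for t in np.arange(0,6.3,.2):
            p=proj(f,[b[0]+25*np.cos(t),b[1]+25*np.sin(t),z]); cv2.circle(c,(int((p[0]-220)*3),int(p[1]*3)),1,col,-1)
cv2.imwrite('pics/fin.png',c)
go(411.2,254.4,96)"
```

```text
at [473.7 236.3 250.6] rot [175.8  11.  172.7] units dx 4.63 dy -0.01 dz 6.99 w 72.8 t 51.65 F [ 0.2 -0.4  0.7]
```

View pics/fin.png

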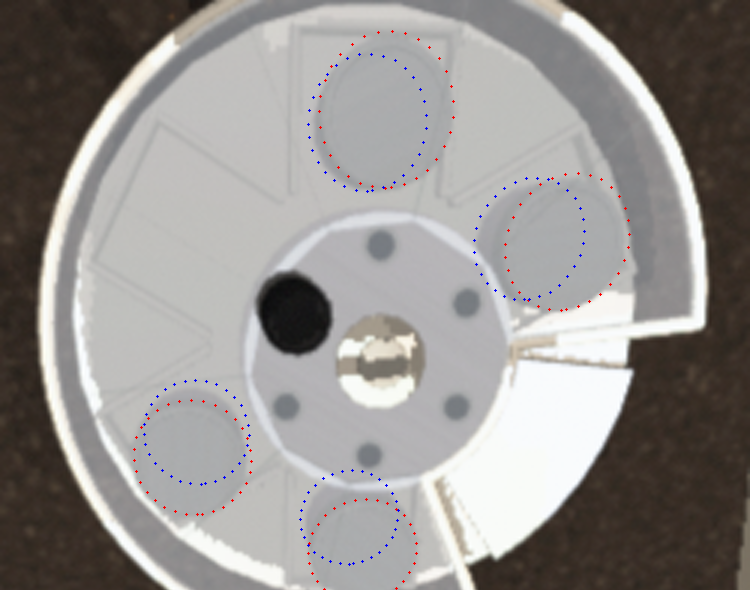

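All four tin tops match the expected upright circles, with the bay2 tin about 2–3 mm toward the axis. The cap is home and the window closed. Handing in.

```bash
python3 -c "
from workcell import job
print(job.job_done())"
```

```text
the job is handed in; nothing more can be done
None
```

I put the three bare-metal tins from the tray into bays 5, 4 and 2 and left the tin already in bay 1 alone. Before each loading I turned the hood over the bay and let the pin drop. Then I closed the carousel and handed the job in at about 52 s; it reported no verdict.

**Last checks that passed:**
- The tray was empty.
- All four tin tops matched circles drawn for upright tins at the bay centres. The bay 2 tin was about 2–3 mm off toward the axis (limit 12 mm).
- The window corners lay on the blank sector's marks. The cap matched its home height, and the grip was back at its home height, pressing on the stop, when I released it.
- The garlic and spice box looked unmoved in the pictures. I did not measure them or the food tin.
- The gripper was clear of everything.

**What did not go as planned:** the tool's tilt drifted over the run to about 11°, and the interface has no command to correct it. I allowed for it when gripping and placing. At the bay 2 stop the cap appeared about 2 pixels off its predicted spot but not raised, so I loaded there.

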